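Make up a wrapping set and a lettering set

TASK

Make up the two gift sets from the loose stock on the low bench. Wrapping set (the tray with the spindle): put the wide roll of tape down over the spindle, then the slim roll on the spindle above it, and stand the round stamp in the round pocket. Lettering set (the tray with the ink pad): stand the oblong stamp in the pocket nearer the robot and lay the eraser flat in the pocket behind it, everything fully home.

Things in the scene. Friction and masses are not known exactly. Their poses are not given: they have to be found in the camera images.
- wide_roll: The bigger, taller of the two white paper tape rolls, lying flat: outside diameter 62 mm, hole 46 mm, height 30 mm, about 100 g. Origin: centre of its underside; z is its axis, up. (All stock lies on the low bench; a taller table, top 320 mm higher, overhangs the bench from x = 0.62 m on: keep hand and wrist clear of its front edge.)
- slim_roll: The smaller, lower of the two white paper tape rolls, lying flat: outside diameter 50 mm, hole 26 mm, height 15 mm, about 40 g. Origin: centre of its underside; z is its axis, up.
- round_stamp: Hand stamp with a round wooden block (diameter 38 mm, 14 mm high) and an upright turned handle of dark wood on its middle (up to 23 mm thick, top at 66 mm), standing upright, about 50 g. Grasp the upper handle, 40 to 62 mm above its underside. Origin: centre of the underside; z up.
- oblong_stamp: Hand stamp with an oblong wooden block (24 mm along its x, 36 mm along its y, 14 mm high) and an upright turned handle on its middle (up to 20 mm thick, top at 66 mm), standing upright, about 35 g. Grasp the upper handle, 40 to 62 mm above its underside. Origin: centre of the underside; z up. At the start its y axis lies within 0.3 rad of the robot's x direction.
- eraser: White eraser in a blue card sleeve, lying flat: 21 mm along its x, 45 mm along its y, 12 mm high, about 14 g. Origin: centre of the underside; z up. At the start its y axis lies within 0.3 rad of the robot's x direction.
- wrapping_tray: Fixed wooden tray with a black spindle, 130 (x) x 150 (y) mm, rim 14 mm high. Origin: underside centre; x away from the robot, y left, yaw within 0.15. Spindle at (0, 33) mm: seat of the wide roll 14 mm above the table, core 37 mm wide, shoulder at 45 mm (seat of the slim roll), post 18 mm wide, tapering to its tip at 70 mm. Round pocket at (-30, -40), 48 mm wide: floor 6 mm, edge 12 mm up.
- lettering_tray: Fixed wooden tray with a dark green ink pad (top 20 mm above the table) in its +y half, 130 (x) x 150 (y) mm, rim 14 mm high. Origin: underside centre; x away from the robot, y left, yaw within 0.15. Pockets, floor 6 mm and edge 12 mm above the table: for the oblong stamp 46 (x) x 34 (y) mm at (-32, -38) mm, for the eraser 55 (x) x 31 (y) mm at (28, -38) mm.
Things that resemble listed ones, but are neither listed nor needed, are in the scene too. There is more than one size of the eraser; the one meant has the size given above.

How it is judged:
By the outcome, as a careful person would: the job done as asked, in the order asked, and still so for the second after the job is handed in, with the robot touching nothing.
It also fails if it takes over 144 s, if anything falls off the work surface, if the arm or the gripper's body presses on something with over 40 N, if the wrist force passes 120 N, or if a joint passes its speed limit or range.

ROBOT

A 6-joint arm with a two-finger parallel gripper is mounted at the origin on a cart in front of the work surface, level with it; the furniture and walls round the work are solid. World frame = base frame: x ahead of the robot, y to its left, z up, the work surface at z = 0. Lengths are in m, angles in degrees, forces in N, time in s.
With the tool pointing down it reaches from about 0.375 to 0.9 m from the base axis. Payload 3.1 kg.
Tool frame: the origin (TCP) lies at the very end of the fingers, on their centre line; the grasp point (between the pads) lies 19 mm behind it; z points along the fingers, y is the direction in which the jaws open and shut (so a half turn about z gives the same grasp; the last joint's range is limited). The gripper opens to 87 mm and grips with 3 to 60 N. Pads are 19 mm wide; open, the fingers measure 117 mm over their backs; the gripper's body (75 mm by 190 mm) begins 51 mm behind the grasp point.
Start: joints at [54.345, 30.224, 82.088, -0, 67.689, -10.227], TCP at [0.268, 0.564, 0.223] pointing down, gripper open.
Joint ranges: [-176.69, 176.69], [-43.24, 126.21], [12.49, 139.97], [-82, 262], [0, 151.66], [-163.58, 163.58]. Speed limits (degrees/s): [159.86, 159.86, 180, 180, 180, 180].

INTERFACE

Orientations are given as a 3x3 rotation matrix whose columns are the frame's x, y, z axes.
In Python, from rig import read_state, capture, hand_in gives the robot as it stands. The module is installed in compiled form; this text tells all that it offers.
- The arm moves only by the tool send_rows, never from a script. Its argument "moves" is one flat list of numbers, 7 for each row, row after row: the turn, a rotation vector about the world's x, y, z in degrees, then the shift along the world's x, y, z in cm, then the gripper's target within -1 to 1 (fully open at 1, half-way at 0, shut at -1). In form: [rx, ry, rz, tx, ty, tz, hand, rx, ry, rz, tx, ty, tz, hand, ...]. A call has 1 to 20 rows; each row shifts and turns the commanded pose from where the row before left it; what a row does not reach is not made up. A row lasts 1/10 s, in which the tool goes at most 50 mm and 8.59 degrees, less where a joint would pass 70% of its speed; a pose out of reach is approached as far as the arm can. A call with a gripper value outside its range is refused whole. The fingers move at their own pace and stop on an object; the grip force is fixed at half the most. Time passes only in rows, so rows that do not move let the fingers close. It gives the time, the measured TCP pose, the force and the opening at its end, in the units of the state.
- read_state(): the state, without advancing time (a new reading comes with each control period).
- capture(name): name is "scene" or "side" or "wrist"; returns a dict with "pixels" (384x512x3 uint8, red, green, blue), "vertical_fov" (degrees; the focal length in pixels is half the picture's height over the tangent of half this angle, whatever the lens; pixels are square), "cx", "cy" (the principal point, pixels), "rvec" (rotation vector, rad) and "tvec" (3), from world to camera coordinates, as OpenCV has them. Camera axes: x right, y down, z forward; pixel columns grow to the right and rows downward; lengths in m; the calibration is good to about 2 mm. A picture is of the moment at which its call begins. There is no depth.
- hand_in(): hands the job in, once; it reports no verdict.
The state is a dict: "time_s": time; "joint_positions": joint angles; "qvel": joint speeds; "tau": joint torques, N m; "position": TCP position; "tcp_rot": TCP orientation; "force": force on the tool from outside, world axes, zero at the start; "moment": the same for the moment, N m; "opening": opening from 0.0 (shut) to 1.0 (fully open).
Only numpy, scipy, OpenCV 4.12 (cv2) and the standard library are available. Lean on these libraries where they do the work, as an engineer would, in place of code of your own. Each camera call takes 0.05 s, during which the arm holds its last target.

## Working session

There is one attempt and no reset: what is moved stays moved. The work goes in short steps, Python scripts to look and compute and a tool call to move; the robot and the scene stay as the last step left them, time stands still between calls to the robot, and variables do not carry over. Pictures are saved under pics/ and viewed, and the job is handed in when it is done.

Besides the shell and the picture viewer there is one more tool, called after ">>>" as name(argument=value, ...) on one line, values as JSON. send_rows: Moves the arm, as the interface text tells. Its arguments: {"type":"object","properties":{"moves":{"type":"array","items":{"type":"number"}}},"required":["moves"]}

```bash
mkdir -p pics; cat > h.py <<'E'
import numpy as np, cv2, json
from rig import read_state, capture, hand_in
def snap(name, fn):
    c=capture(name); cv2.imwrite('pics/'+fn+'.png', c['pixels'][:,:,::-1]); np.save('pics/'+fn+'.npy',c,allow_pickle=True); return c
def load(fn): return np.load('pics/'+fn+'.npy',allow_pickle=True).item()
def K(c):
    h,w=c['pixels'].shape[:2]; f=h/2/np.tan(np.radians(c['vertical_fov'])/2)
    return np.array([[f,0,c['cx']],[0,f,c['cy']],[0,0,1.]])
def ray(c,u,v):
    R,_=cv2.Rodrigues(np.array(c['rvec'],float)); t=np.array(c['tvec'],float).ravel()
    d=R.T@np.linalg.inv(K(c))@np.array([u,v,1.]); return -R.T@t, d
def at(c,u,v,z):
    o,d=ray(c,u,v); return o+d*(z-o[2])/d[2]
def px(c,p):
    q,_=cv2.projectPoints(np.array(p,float).reshape(-1,3),np.array(c['rvec'],float),np.array(c['tvec'],float),K(c),None); return q.reshape(-1,2)
def crop(fn,u0,v0,u1,v1,s,out):
    i=cv2.imread('pics/'+fn+'.png')[v0:v1,u0:u1]; cv2.imwrite('pics/'+out+'.png',cv2.resize(i,None,fx=s,fy=s,interpolation=cv2.INTER_CUBIC))
E
python3 - <<'E'
from h import *
for n in ['scene','side','wrist']:
    c=snap(n,n+'0'); print(n,c['vertical_fov'],c['cx'],c['cy'],ray(c,c['cx'],c['cy']))
s=read_state(); print(s)
E
```

```text
scene 48.90208637316732 254.82891244179748 190.2400153417883 (array([-0.1818342 , -0.90363904,  0.73311462]), array([ 0.51292532,  0.6634468 , -0.54474393]))
side 50.05461486904288 255.77737451648727 195.38159370167637 (array([0.12098806, 1.2411238 , 0.75230845]), array([ 0.24515849, -0.84092973, -0.48242564]))
wrist 60.80914077082191 260.87314588759307 195.86744730939805 (array([0.20343238, 0.59524324, 0.38297087]), array([ 0.2380501 , -0.11541639, -0.96437089]))
{'time_s': 0.15, 'joint_positions': array([ 5.43458733e+01,  3.02691735e+01,  8.21383284e+01,  1.09922356e-03,
        6.76904642e+01, -1.02277424e+01]), 'qvel': array([-0.03181748, -0.05021285, -0.23609022, -0.04064548,  0.02436329,
       -0.03257412]), 'tau': array([ 4.00698764e-04, -4.40430415e+01, -1.76842886e+01,  6.33077882e-02,
        5.52477362e-02, -1.13181545e-04]), 'position': array([0.26798772, 0.56401465, 0.22177688]), 'tcp_rot': array([[-9.03134380e-01,  4.29356810e-01, -1.01106545e-03],
       [ 4.29357880e-01,  9.03133384e-01, -1.37897640e-03],
       [ 3.21054053e-04, -1.67950991e-03, -9.99998538e-01]]), 'force': array([-0.48326311,  0.03078729,  0.8729804 ]), 'moment': array([-0.00023709,  0.02284798, -0.02906575]), 'opening': 1.0015029063915446}
```

View pics/scene0.png

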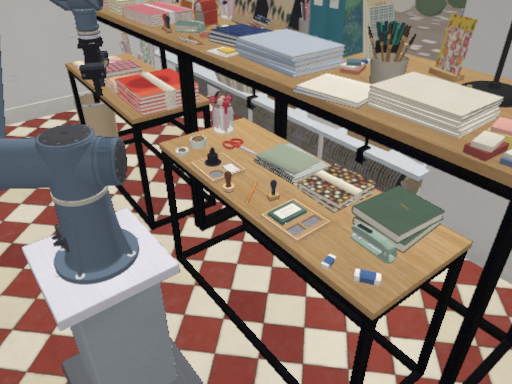

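View pics/side0.png

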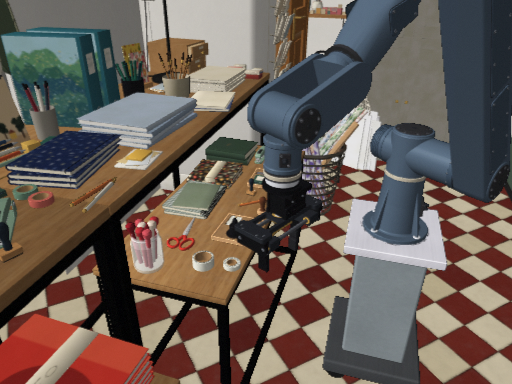

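View pics/wrist0.png

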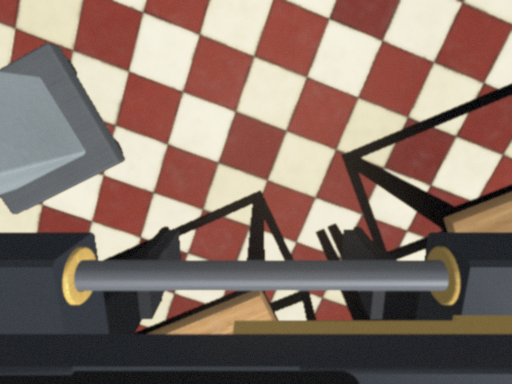

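```bash
python3 - <<'E'
from h import *
crop('scene0',165,120,305,220,5.6,'sA')
crop('scene0',240,170,400,290,5,'sB')
crop('side0',160,140,290,290,4,'sC')
E
```

```text
(no output)
```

View pics/sA.png

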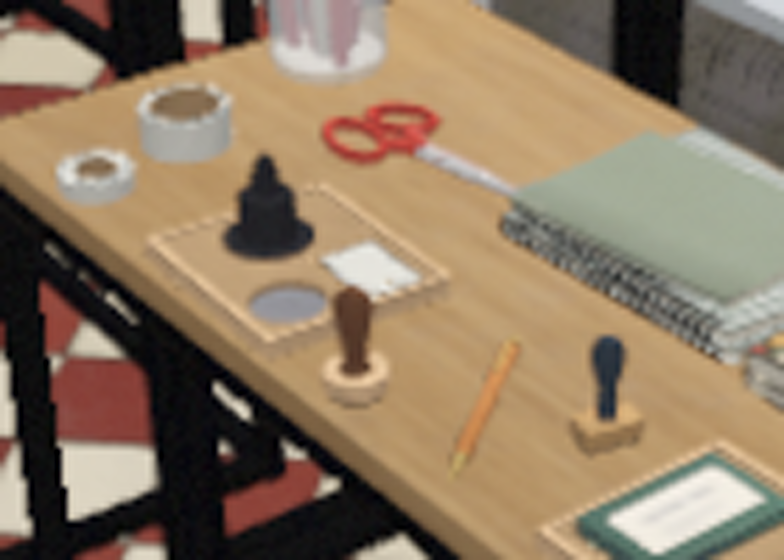

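View pics/sB.png

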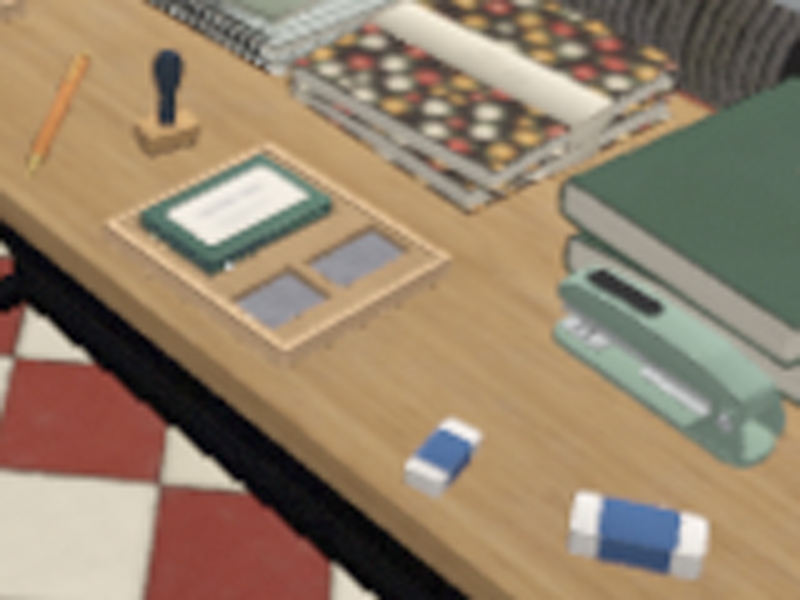

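View pics/sC.png

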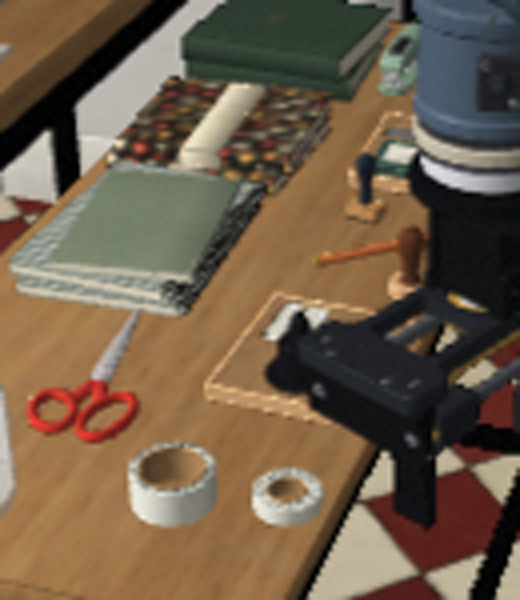

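```bash
python3 - <<'E'
from h import *
c=load('scene0'); s=load('side0')
A=lambda x,y:(165+x/5.6,120+y/5.6); B=lambda x,y:(240+x/5,170+y/5); C=lambda x,y:(160+x/4,140+y/4)
def p(n,c,uv,z): print(n,np.round(at(c,*uv,z)*1000,1))
p('slim',c,A(97,168),.015);p('slim s',s,C(288,490),.015)
p('wide',c,A(186,103),.03);p('wide s',s,C(173,467),.03)
p('tip',c,A(264,157),.07)
p('rpocket',c,A(289,302),.012)
for q in [(152,240),(318,188),(452,273),(270,340)]: p('wtray',c,A(*q),.014)
for q in [(108,225),(268,148),(450,257),(288,350)]: p('ltray',c,B(*q),.014)
p('rstamp top',c,A(352,292),.066);p('rs base',c,A(355,395),.00)
p('ostamp top',c,A(608,342),.066)
p('ostamp top s',s,C(367,158),.066)
for q in [(570,420),(588,440),(643,410),]: p('oblk',c,A(*q),.014)
for q in [(405,455),(455,420),(482,432),(435,475)]: p('er',c,B(*q),.012)
for q in [(570,500),(702,520)]: p('er2',c,B(*q),.02)
E
```

```text
slim [451.8 349.1  15. ]
slim s [448.1 358.2  15. ]
wide [532.9 368.5  30. ]
wide s [528.8 375.1  30. ]
tip [490.4 202.7  70. ]
rpocket [458.3 132.4  12. ]
wtray [431.4 245.1  14. ]
wtray [550.8 237.9  14. ]
wtray [553.1  97.   14. ]
wtray [424.1 100.4  14. ]
ltray [ 430.5 -142.7   14. ]
ltray [ 555.4 -141.3   14. ]
ltray [ 562.4 -284.9   14. ]
ltray [ 435.8 -288.5   14. ]
rstamp top [443.9  42.2  66. ]
rs base [441.3  40.    0. ]
ostamp top [521.5 -86.1  66. ]
ostamp top s [518.7 -68.3  66. ]
oblk [507.6 -71.8  14. ]
oblk [502.9 -92.9  14. ]
oblk [545.6 -89.   14. ]
er [ 428.  -382.7   12. ]
er [ 466.6 -380.    12. ]
er [ 470.7 -394.6   12. ]
er [ 429.3 -402.    12. ]
er2 [ 460.9 -459.6   20. ]
er2 [ 499.7 -507.2   20. ]
```

>>> send_rows(moves=[0,0,2.5,2.1,-2.1,0,1,0,0,2.5,2.1,-2.1,0,1,0,0,2.5,2.1,-2.1,0,1,0,0,2.5,2.1,-2.1,0,1,0,0,2.5,2.1,-2.1,0,1,0,0,2.5,2.1,-2.1,0,1,0,0,2.5,2.1,-2.1,0,1,0,0,2.5,2.1,-2.1,0,1,0,0,2.5,2.1,-2.1,0,1,0,0,2.9,2.1,-2.1,0,1,0,0,0,0,0,0,1,0,0,0,0,0,0,1])

```text
time_s: 1.35
position: [0.4783, 0.354, 0.2222]
tcp_rot: [[-1.0, 0.003, -0.001], [0.003, 1.0, 0.0], [0.001, 0.0, -1.0]]
force: [-0.2, 0.2, 0.4]
opening: 1.001
```

```bash
python3 - <<'E'
from h import *
for n in ['side','wrist']: c=snap(n,n+'1')
s=read_state(); print(s['position'],s['tcp_rot'].round(4),s['joint_positions']); print(px(c,s['position']), px(c,[[.52,.37,.03],[.45,.35,.015]]))
E
```

```text
[0.47736651 0.35486731 0.22227105] [[-1.0e+00  3.0e-04 -1.2e-03]
 [ 3.0e-04  1.0e+00 -0.0e+00]
 [ 1.2e-03 -0.0e+00 -1.0e+00]] [ 2.58562270e+01  2.79229687e+01  8.65305435e+01  3.20381478e-02
  6.56105664e+01 -6.41392127e+01]
[[261.58014527 244.92063741]] [[274.63047471 210.49827208]
 [256.88667137 146.96529321]]
```

View pics/wrist1.png

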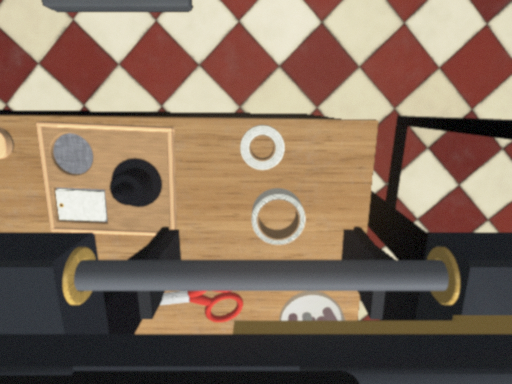

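View pics/side1.png

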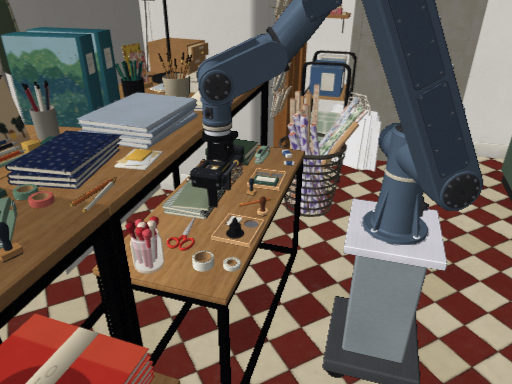

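```bash
python3 - <<'E'
from h import *
crop('wrist1',225,110,325,260,4,'wA')
crop('wrist1',30,110,190,245,5,'wB')
E
```

```text
(no output)
```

View pics/wA.png

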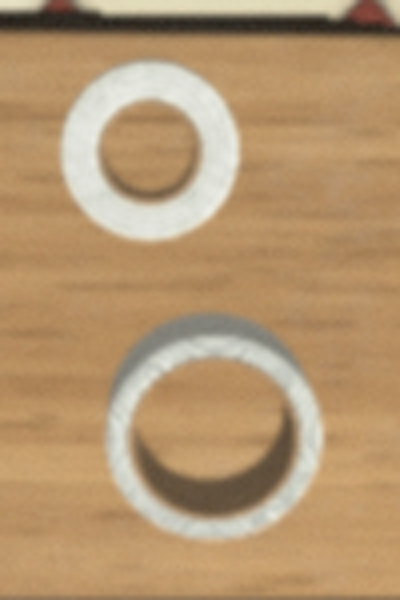

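View pics/wB.png

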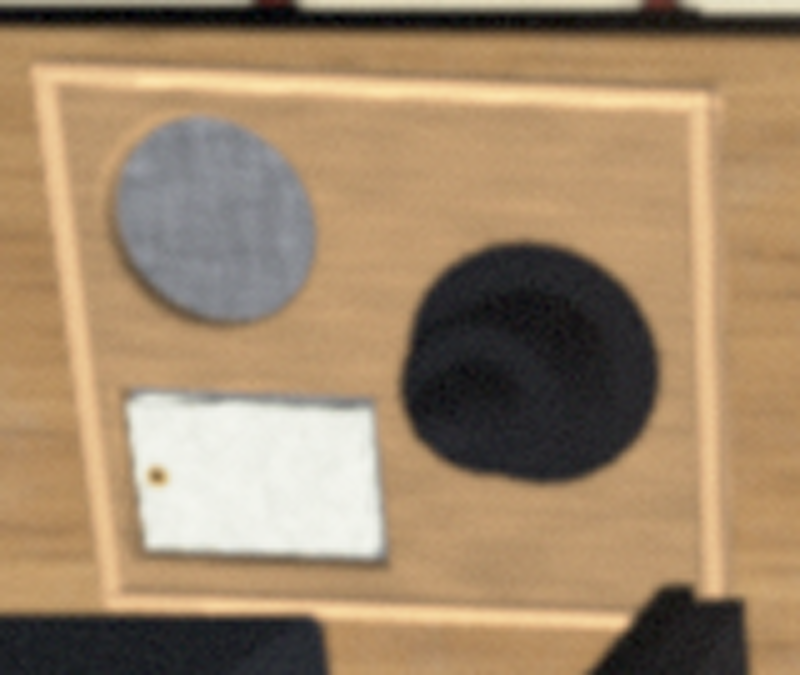

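```bash
python3 - <<'E'
from h import *
from scipy.optimize import least_squares
w=load('wrist1')
A=lambda x,y:(225+x/4,110+y/4); B=lambda x,y:(30+x/5,110+y/5)
def p(n,c,uv,z): print(n,np.round(at(c,*uv,z)*1000,1))
p('slim',w,A(151,151),.015)
p('wide',w,A(215,436),.03)
for a,b in [((106,436),(324,436)),((215,333),(215,540))]: print(np.linalg.norm(at(w,*A(*a),.03)-at(w,*A(*b),.03)))
for a,b in [((61,151),(241,151)),((151,60),(151,241))]: print(np.linalg.norm(at(w,*A(*a),.015)-at(w,*A(*b),.015)))
p('pocket',w,B(214,219),.012)
P=np.array([at(w,*B(*q),.014)[:2] for q in [(33,67),(720,91),(106,604)]]); print(P)
L=np.array([[-65,-75],[-65,75],[65,-75]])/1000
f=lambda v:(L@np.array([[np.cos(v[2]),np.sin(v[2])],[-np.sin(v[2]),np.cos(v[2])]])+v[:2]-P).ravel()
r=least_squares(f,[.49,.17,0]); print(r.x,r.fun*1000)
v=r.x;R=np.array([[np.cos(v[2]),-np.sin(v[2])],[np.sin(v[2]),np.cos(v[2])]])
print('spindle',R@[0,.033]+v[:2],'pocket',R@[-.03,-.04]+v[:2])
E
```

```text
slim [450.9 356.6  15. ]
wide [530.2 374.8  30. ]
0.06225300434323345
0.06253446754631675
0.05051956204016557
0.05063412719626761
pocket [457.9 140.5  12. ]
[[0.42393647 0.10683597]
 [0.42930379 0.25820656]
 [0.5505702  0.10143492]]
[ 0.4907565   0.17944466 -0.04709915] [-1.63901384  0.75216962  0.0559279  -0.78476477  1.58308594  0.03259515]
spindle [0.4923102  0.21240806] pocket [0.4589065  0.14090147]
```

```bash
python3 - <<'E'
from h import *
w=load('wrist1'); s=load('side1'); c=load('scene0')
for n,cc,u,v,z in [('cupbase s',s,149,266,0),('cup base c',c,223,131,0),('sc w',w,225,305,.005),('sc w near',w,215,290,.005),('cup w edge',w,312,293,.08)]: print(n,at(cc,u,v,z).round(3))
E
```

```text
cupbase s [0.678 0.425 0.   ]
cup base c [0.678 0.419 0.   ]
sc w [0.659 0.307 0.005]
sc w near [0.637 0.295 0.005]
cup w edge [0.595 0.408 0.08 ]
```

>>> send_rows(moves=[0,0,0,1.3,0.5,-3,1,0,0,0,1.3,0.5,-3,1,0,0,0,1.3,0.5,-3,1,0,0,0,1.3,0.5,-3,1,0,0,0,0,0,-3,1,0,0,0,0,0,-3,1,0,0,0,0,0,-2,1,0,0,0,0,0,-1.3,1,0,0,0,0,0,0,1,0,0,0,0,0,0,1])

```text
time_s: 2.45
position: [0.5304, 0.3752, 0.0101]
tcp_rot: [[-1.0, -0.0, 0.001], [-0.0, 1.0, 0.0], [-0.001, 0.0, -1.0]]
force: [-0.1, -0.5, 0.3]
opening: 1.002
```

```bash
python3 - <<'E'
from h import *
c=snap('wrist','w2'); s=read_state(); print(s['position'])
print(px(c,[[.530,.375,.03],[.53,.344,.03],[.53,.406,.03],[.561,.375,.03],[.499,.375,.03]]))
E
```

```text
[0.53091998 0.37528045 0.0107431 ]
[[260.49187912 262.01047251]
 [195.14598622 261.98277543]
 [325.82911874 262.03816593]
 [260.47624831 318.50378148]
 [260.50926041 199.19057924]]
```

View pics/w2.png

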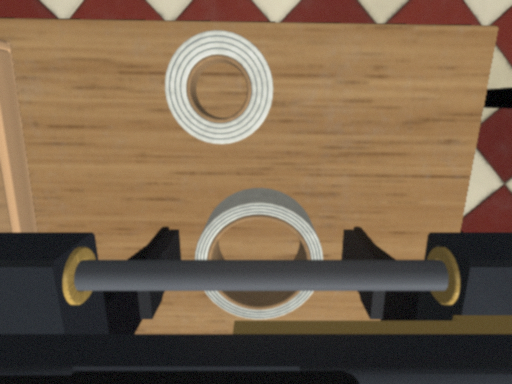

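>>> send_rows(moves=[0,0,0,0,0,0,-1,0,0,0,0,0,0,-1,0,0,0,0,0,0,-1,0,0,0,0,0,0,-1,0,0,0,0,0,0,-1,0,0,0,0,0,0,-1])

```text
time_s: 3.1
position: [0.5306, 0.3745, 0.0101]
tcp_rot: [[-1.0, 0.0, 0.001], [0.0, 1.0, 0.0], [-0.001, 0.0, -1.0]]
force: [-0.4, -0.4, 3.1]
opening: 0.714
```

>>> send_rows(moves=[0,0,0,0,0,1,-1,0,0,0,0,0,3,-1,0,0,0,0,0,4,-1,0,0,0,-0.4,-1.2,3,-1,0,0,0,-0.7,-3,0,-1,0,0,0,-0.8,-3.5,0,-1,0,0,0,-0.8,-3.5,0,-1,0,0,0,-0.7,-3,0,-1,0,0,0,-0.4,-2,0,-1,0,0,0,0,0,0,-1,0,0,0,0,0,0,-1])

```text
time_s: 4.2
position: [0.4927, 0.2125, 0.1199]
tcp_rot: [[-1.0, 0.002, 0.001], [0.002, 1.0, 0.001], [-0.001, 0.001, -1.0]]
force: [-0.0, 1.1, -1.6]
opening: 0.715
```

```bash
python3 - <<'E'
from h import *
c=snap('wrist','w3'); s=read_state(); print(s['position'])
snap('side','s3');snap('scene','c3')
crop('side0',0,0,1,1,1,'x');crop('s3',180,170,290,260,7,'s3c');crop('c3',170,110,270,200,7,'c3c')
E
```

```text
[0.49298511 0.2130433  0.11988221]
```

View pics/w3.png

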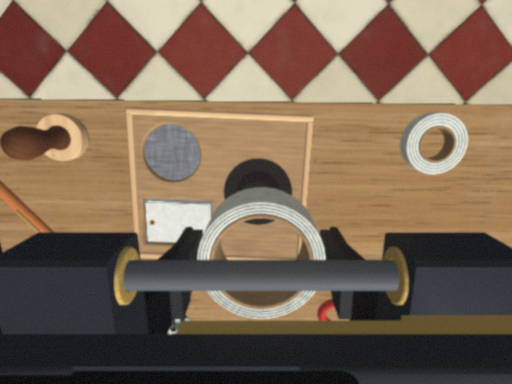

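View pics/s3c.png

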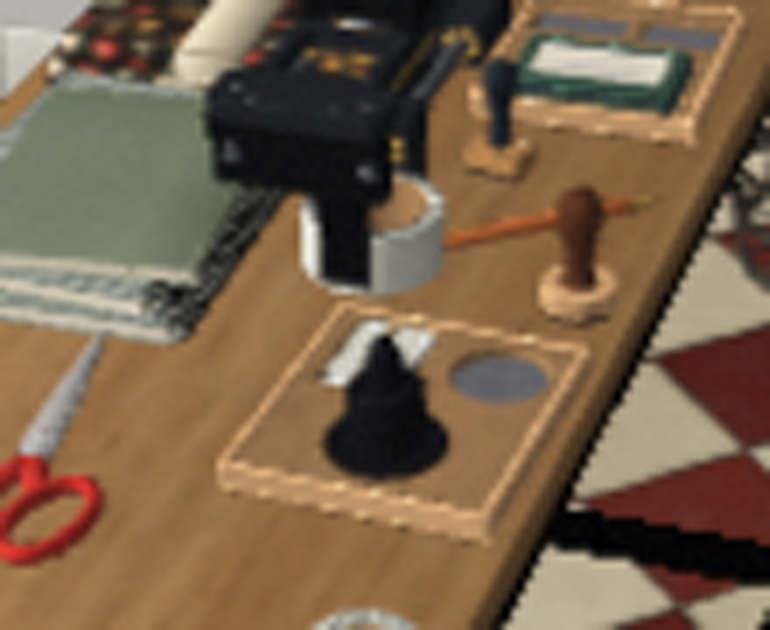

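View pics/c3c.png

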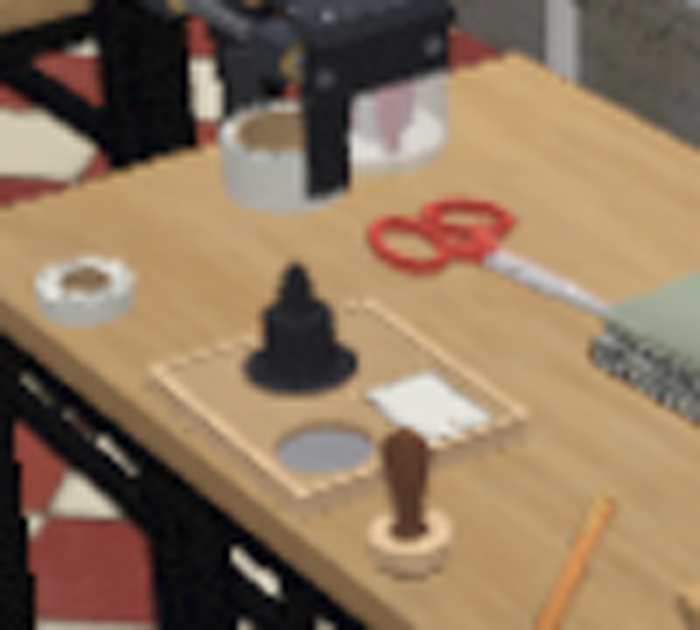

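```bash
python3 - <<'E'
from h import *
w=load('w3');s=load('s3');c=load('c3')
S=lambda x,y:(180+x/7,170+y/7);C=lambda x,y:(170+x/7,110+y/7)
p=lambda n,c,uv,z:print(n,np.round(at(c,*uv,z)*1000,1))
p('flange w',w,(257.5,191.5),.014)
p('roll w',w,(261.5,261),.1395)
p('flange s',s,S(386,437),.014);p('tip s',s,S(385,336),.07)
p('flange c',c,C(301,360),.014);p('tip c',c,C(295,265),.07)
p('roll s top',s,S(373,207),.1395)
p('roll c top',c,C(290,131),.1395)
for q in [(345,305),(588,348),(487,532),(220,470)]: p('ts',s,S(*q),.014)
for q in [(127,110.5),(313,118)]: p('tw',w,q,.014)
E
python3 -c "
import cv2;from h import *
crop('w3',120,90,330,330,3,'w3c')"
```

```text
flange w [490.7 209.7  14. ]
roll w [492.  212.8 139.5]
flange s [489.8 208.9  14. ]
tip s [488.4 211.3  70. ]
flange c [493.9 208.7  14. ]
tip c [491.1 203.8  70. ]
roll s top [490.2 218.1 139.5]
roll c top [494.5 205.7 139.5]
ts [546.7 105.3  14. ]
ts [421.8 108.7  14. ]
ts [424.  265.8  14. ]
ts [552.5 255.5  14. ]
tw [424.4 106.9  14. ]
tw [430.4 254.1  14. ]
```

View pics/w3c.png

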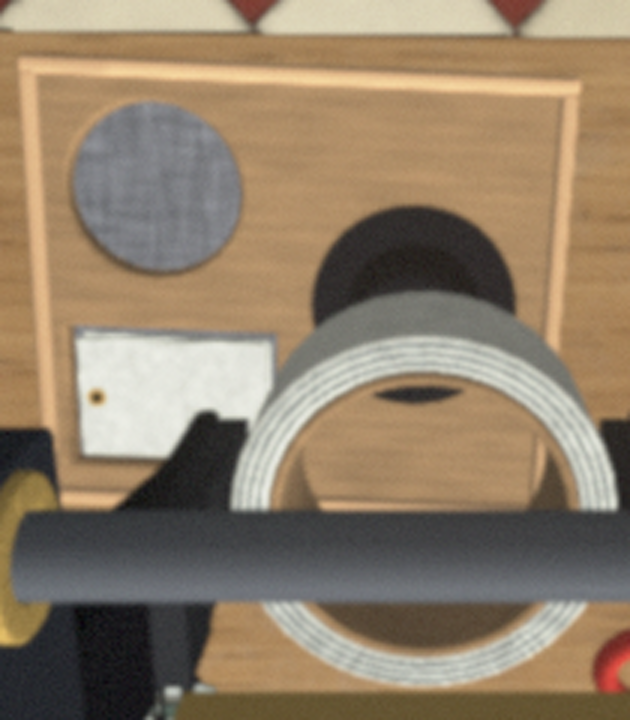

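>>> send_rows(moves=[0,0,0,-0.1,-0.2,-1.5,-1,0,0,0,0,0,-2,-1,0,0,0,0,0,-1.5,-1,0,0,0,0,0,-0.6,-1,0,0,0,0,0,0,-1,0,0,0,0,0,0,-1])

```text
time_s: 4.95
position: [0.4918, 0.211, 0.0639]
tcp_rot: [[-1.0, -0.0, 0.001], [-0.0, 1.0, 0.0], [-0.001, 0.0, -1.0]]
force: [-0.3, 0.4, -1.8]
opening: 0.713
```

```bash
python3 - <<'E'
from h import *
c=snap('wrist','w4'); s=read_state(); print(s['position'])
snap('side','s4');snap('scene','c4')
crop('w4',130,100,350,330,3,'w4c');crop('s4',200,180,270,250,6,'s4c');crop('c4',180,130,250,190,6,'c4c')
a=cv2.imread('pics/s4c.png');b=cv2.imread('pics/c4c.png');cv2.imwrite('pics/j4.png',np.hstack([a[:360],b[:360]])[:, :800])
E
```

```text
[0.49194519 0.21090443 0.06416353]
```

View pics/w4c.png

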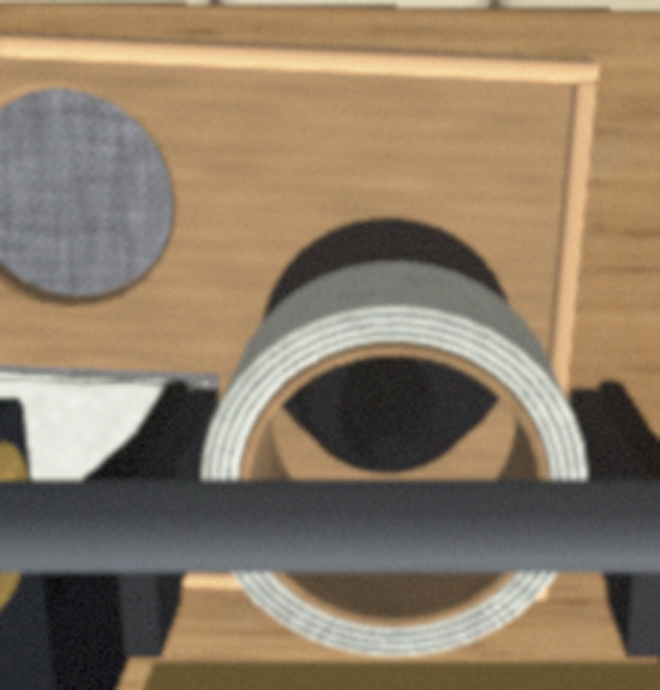

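View pics/j4.png

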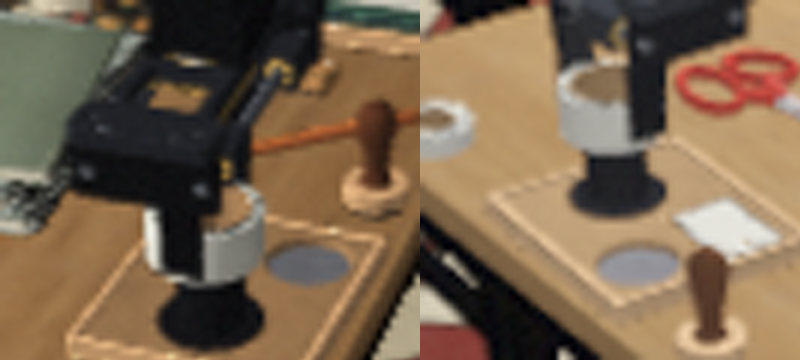

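```bash
python3 - <<'E'
from h import *
w=load('w4')
print(at(w,259,214.5,.014),at(w,261.5,260.5,.0837))
E
```

```text
[0.4912077  0.20967674 0.014     ] [0.49064499 0.21125031 0.0837    ]
```

>>> send_rows(moves=[0,0,0,0,-0.1,-1,-1,0,0,0,0,0,-1,-1,0,0,0,0,0,-1,-1,0,0,0,0,0,-0.6,-1,0,0,0,0,0,-0.2,-1,0,0,0,0,0,0,-1])

```text
time_s: 5.7
position: [0.491, 0.2094, 0.0249]
tcp_rot: [[-1.0, 0.001, -0.001], [0.001, 1.0, -0.0], [0.001, -0.0, -1.0]]
force: [0.5, -0.1, -0.6]
opening: 0.711
```

>>> send_rows(moves=[0,0,0,0,0,0,1,0,0,0,0,0,0,1,0,0,0,0,0,0,1,0,0,0,0,0,2,1,0,0,0,0,0,3,1,0,0,0,0,0,3,1,0,0,0,-0.5,2,2,1,0,0,0,-1,3.5,0,1,0,0,0,-1,3.5,0,1,0,0,0,-1,3.5,0,1,0,0,0,-0.5,2.2,0,1,0,0,0,0,0,0,1,0,0,0,0,0,0,1])

```text
time_s: 7.0
position: [0.451, 0.3565, 0.1257]
tcp_rot: [[-1.0, -0.001, 0.0], [-0.001, 1.0, -0.0], [-0.0, -0.0, -1.0]]
force: [0.8, -0.3, -0.5]
opening: 0.999
```

```bash
python3 - <<'E'
from h import *
c=snap('wrist','w5'); s=read_state(); print(s['position'])
snap('side','s5')
print(px(c,[[.451,.3566,.015]]))
crop('s5',200,180,270,250,6,'s5c')
E
```

```text
[0.45120768 0.35585432 0.12560634]
[[261.10769939 192.49966293]]
```

View pics/w5.png

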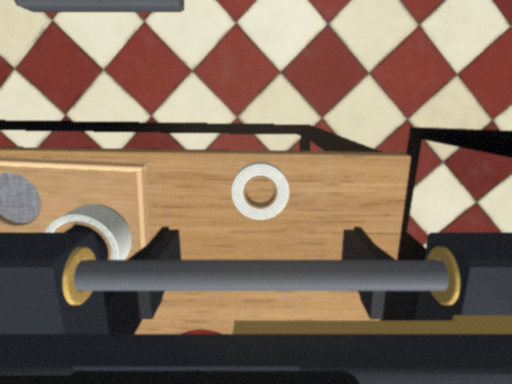

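View pics/s5c.png

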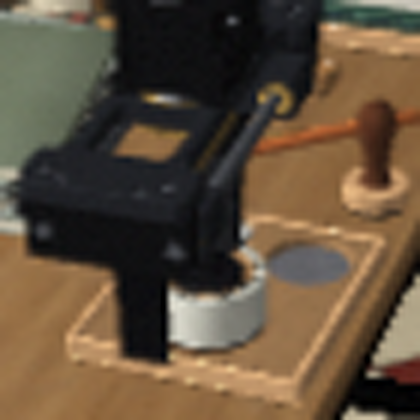

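>>> send_rows(moves=[0,0,0,0,0,-3,1,0,0,0,0,0,-3,1,0,0,0,0,0,-3,1,0,0,0,0,0,-2,1,0,0,0,0,0,-1,1,0,0,0,0,0,-0.1,-1,0,0,0,0,0,0,-1,0,0,0,0,0,0,-1,0,0,0,0,0,0,-1,0,0,0,0,0,0,-1,0,0,0,0,0,0,-1,0,0,0,0,0,0,-1,0,0,0,0,0,0,-1])

```text
time_s: 8.4
position: [0.4516, 0.3567, 0.0052]
tcp_rot: [[-1.0, 0.0, 0.001], [0.0, 1.0, 0.0], [-0.001, 0.0, -1.0]]
force: [-0.7, -0.6, 5.5]
opening: 0.562
```

```bash
python3 - <<'E'
from h import *
c=snap('wrist','w6'); s=read_state(); print(s['position'])
print(px(c,[[.451,.3566,.015]]))
crop('w6',150,180,370,330,3.5,'w6c')
E
```

```text
[0.45160665 0.35664049 0.00521062]
[[260.7926673  252.30205959]]
```

View pics/w6c.png

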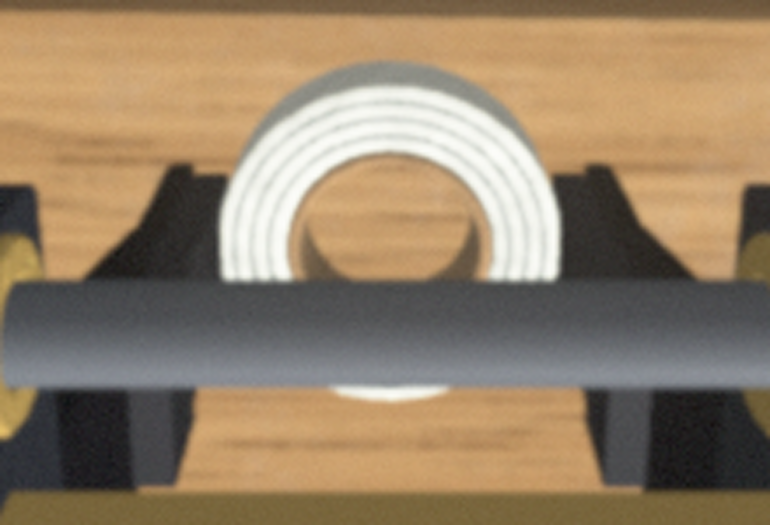

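>>> send_rows(moves=[0,0,0,0,0,1,-1,0,0,0,0,0,3,-1,0,0,0,0,0,4,-1,0,0,0,0.5,-1.5,3.5,-1,0,0,0,1,-3.5,1,-1,0,0,0,1,-3.5,0,-1,0,0,0,1,-3.5,0,-1,0,0,0,0.6,-2.6,0,-1,0,0,0,0,0,0,-1,0,0,0,0,0,0,-1])

```text
time_s: 9.45
position: [0.4922, 0.2102, 0.1297]
tcp_rot: [[-1.0, 0.002, -0.0], [0.002, 1.0, 0.0], [0.0, 0.0, -1.0]]
force: [-0.3, -0.1, -0.5]
opening: 0.558
```

```bash
python3 - <<'E'
from h import *
c=snap('wrist','w7'); s=read_state(); print(s['position'])
snap('side','s7');snap('scene','c7')
crop('w7',130,100,350,330,3,'w7c');crop('s7',195,160,275,240,6,'s7c');crop('c7',180,110,250,190,6,'c7c')
a=cv2.imread('pics/s7c.png');b=cv2.imread('pics/c7c.png');cv2.imwrite('pics/j7.png',np.hstack([a[:480],b[:480]])[:, :])
E
```

```text
[0.4920323  0.21081558 0.12965787]
```

View pics/w7c.png

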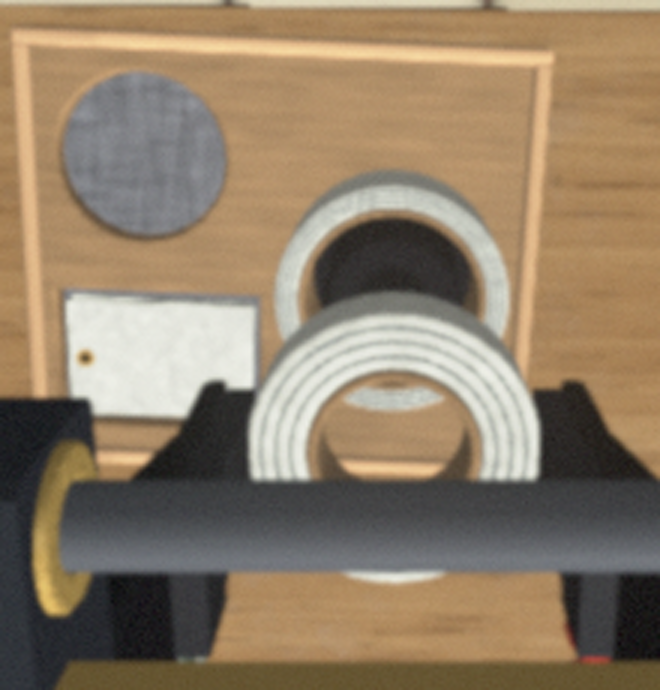

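View pics/j7.png

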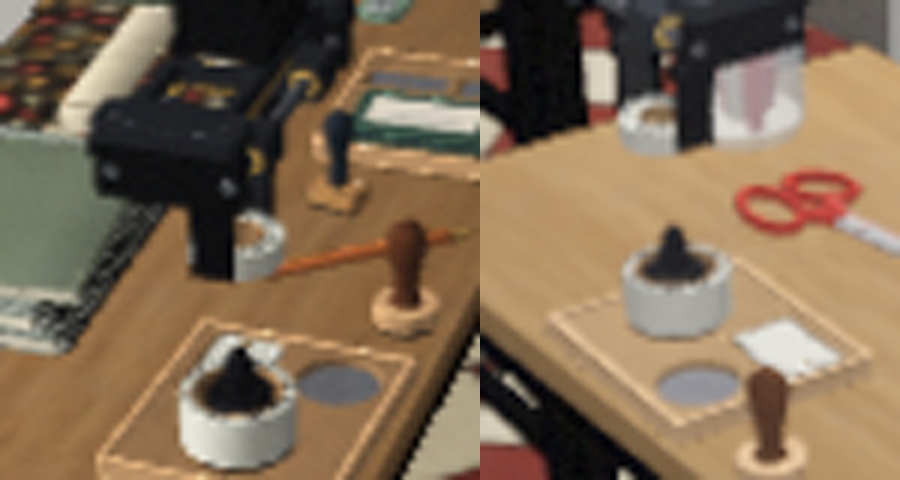

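```bash
python3 - <<'E'
from h import *
w=load('w7')
print(at(w,392/3+130,296/3+100,.044),at(w,394/3+130,447/3+100,.1397))
w5=load('w5')
E
```

```text
[0.49060801 0.20998913 0.044     ] [0.48974124 0.21036745 0.1397    ]
```

>>> send_rows(moves=[0,0,0,0.1,0,-1,-1,0,0,0,0,0,-2,-1,0,0,0,0,0,-2,-1,0,0,0,0,0,-1.3,-1,0,0,0,0,0,0,-1])

```text
time_s: 10.1
position: [0.4916, 0.2106, 0.0644]
tcp_rot: [[-1.0, -0.0, -0.005], [-0.0, 1.0, -0.001], [0.005, -0.001, -1.0]]
force: [-0.6, 1.0, -1.3]
opening: 0.56
```

```bash
python3 - <<'E'
from h import *
c=snap('wrist','w8'); s=read_state(); print(s['position'],s['force'])
snap('side','s8');snap('scene','c8')
crop('w8',130,100,350,330,3,'w8c');crop('s8',195,170,275,250,6,'s8c');crop('c8',180,110,250,190,6,'c8c')
a=cv2.imread('pics/s8c.png');b=cv2.imread('pics/c8c.png');cv2.imwrite('pics/j8.png',np.hstack([a[:480],b[:480]])[:, :])
E
```

```text
[0.49242954 0.21070916 0.06545236] [ 0.11625366 -0.27293049 -0.488129  ]
```

View pics/w8c.png

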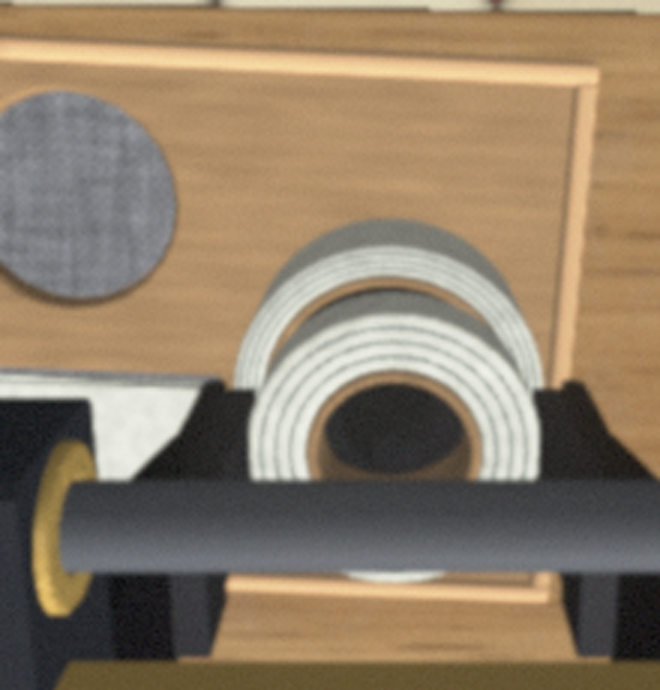

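View pics/j8.png

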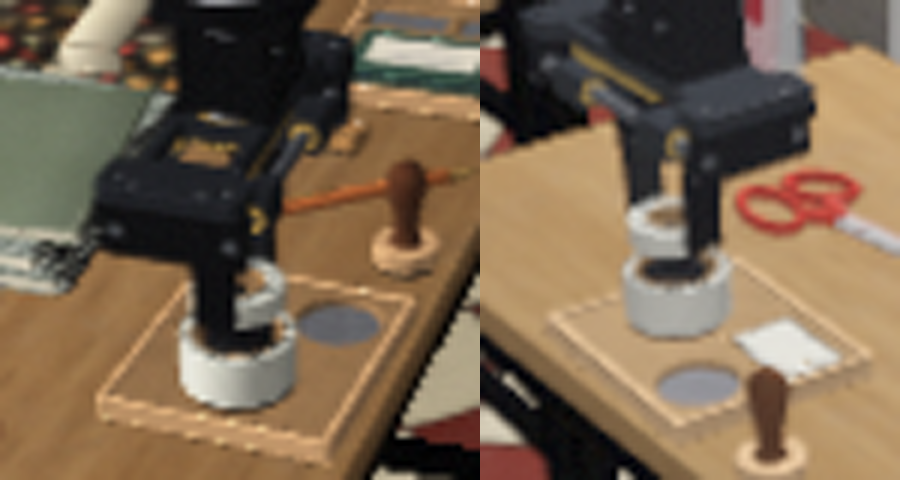

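>>> send_rows(moves=[0,0,0,0,0,-0.5,-1,0,0,0,0,0,-0.4,-1,0,0,0,0,0,-0.3,-1,0,0,0,0,0,-0.2,-1,0,0,0,0,0,0,-1,0,0,0,0,0,0,-1])

```text
time_s: 10.85
position: [0.4933, 0.2104, 0.0525]
tcp_rot: [[-1.0, 0.001, -0.0], [0.001, 1.0, -0.0], [0.0, -0.0, -1.0]]
force: [0.9, 0.3, -0.2]
opening: 0.566
```

>>> send_rows(moves=[0,0,0,0,0,-0.1,-1,0,0,0,0,0,0,-1,0,0,0,0,0,0,1,0,0,0,0,0,0,1,0,0,0,0,0,0,1,0,0,0,0,0,2,1,0,0,0,0,0,3,1,0,0,0,-0.5,-2,4,1,0,0,0,-1,-3.5,0,1,0,0,0,-1,-3.5,0,1,0,0,0,-1,-3.5,0,1,0,0,0,-1,-3,0,1,0,0,0,-0.5,-1,0,1,0,0,0,0,0,0,1,0,0,0,0,0,0,1])

```text
time_s: 12.35
position: [0.4438, 0.0459, 0.1417]
tcp_rot: [[-1.0, 0.001, 0.001], [0.001, 1.0, 0.0], [-0.001, 0.0, -1.0]]
force: [0.2, 1.1, 0.1]
opening: 1.003
```

```bash
python3 - <<'E'
from h import *
c=snap('wrist','w9'); s=read_state(); print(s['position'],s['force'])
snap('side','s9');snap('scene','c9')
crop('s9',195,170,275,250,6,'s9c');crop('c9',180,120,250,200,6,'c9c')
a=cv2.imread('pics/s9c.png');b=cv2.imread('pics/c9c.png');cv2.imwrite('pics/j9.png',np.hstack([a[:480],b[:480]])[:, :])
E
```

```text
[0.44397791 0.04620264 0.14166265] [ 0.32200082  0.5777327  -0.085222  ]
```

View pics/w9.png

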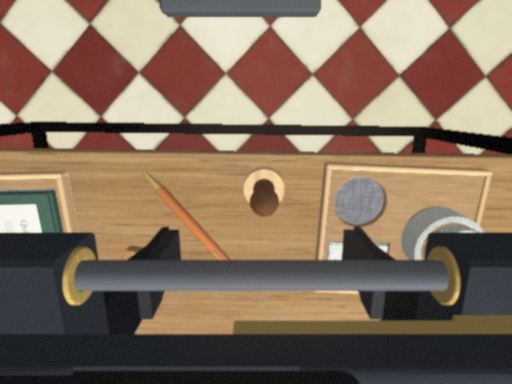

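View pics/j9.png

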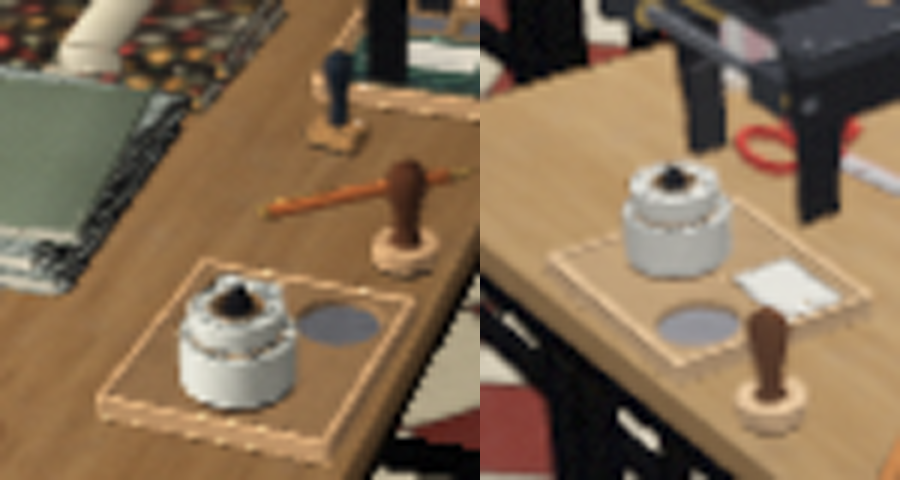

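```bash
python3 - <<'E'
from h import *
crop('w9',230,150,300,230,8,'w9c')
crop('w9',325,160,395,230,8,'w9d')
E
```

```text
(no output)
```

View pics/w9c.png

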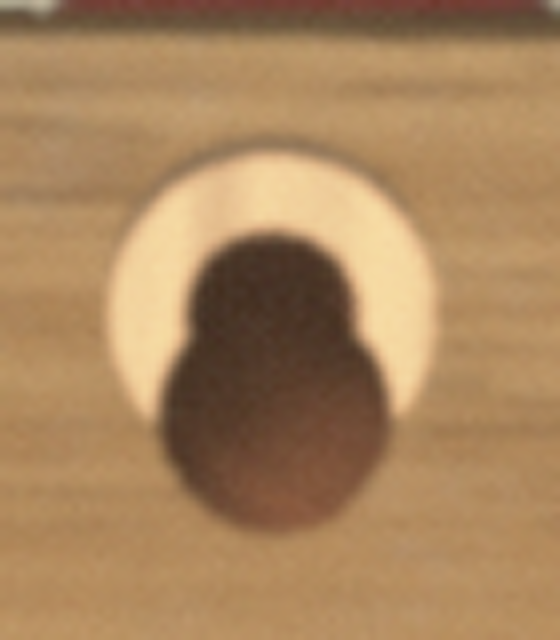

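View pics/w9d.png

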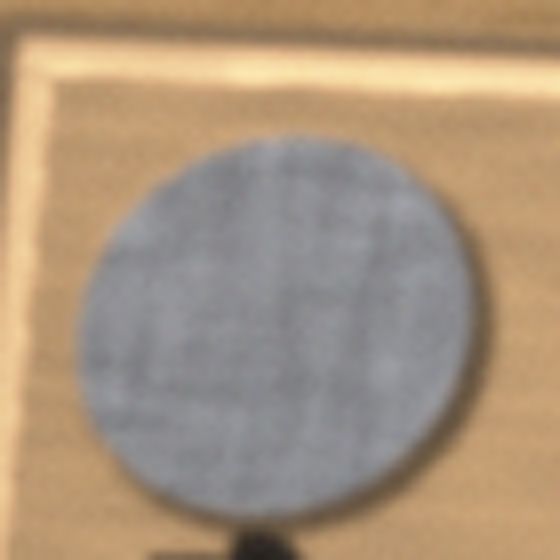

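```bash
python3 - <<'E'
from h import *
w=load('w9')
print(at(w,230+272.5/8,150+310/8,.014),at(w,230+275/8,150+420/8,.050), at(w,325+281/8,160+329/8,.011))
E
```

```text
[0.44483303 0.04878383 0.014     ] [0.44718429 0.0486985  0.05      ] [0.45751384 0.1381248  0.011     ]
```

>>> send_rows(moves=[0,0,0,0.2,0.2,-2,1,0,0,0,0,0,-3,1,0,0,0,0,0,-3,1,0,0,0,0,0,-2,1,0,0,0,0,0,-1,1,0,0,0,0,0,0,1,0,0,0,0,0,0,-1,0,0,0,0,0,0,-1,0,0,0,0,0,0,-1,0,0,0,0,0,0,-1,0,0,0,0,0,0,-1,0,0,0,0,0,0,-1,0,0,0,0,0,0,-1,0,0,0,0,0,0,-1,0,0,0,0,0,0,-1])

```text
time_s: 14.0
position: [0.4453, 0.0474, 0.0315]
tcp_rot: [[-1.0, 0.001, -0.0], [0.001, 1.0, 0.0], [0.0, 0.0, -1.0]]
force: [-0.2, -0.2, -0.1]
opening: 0.265
```

```bash
python3 - <<'E'
from h import *
c=snap('wrist','w10'); s=read_state(); print(s['position'],s['force'])
snap('side','s10')
crop('w10',190,180,330,330,4,'w10c');crop('s10',220,150,280,220,6,'s10c')
E
```

```text
[0.44525918 0.04745969 0.03150159] [-0.91594672  0.118179   -0.06229456]
```

View pics/w10c.png

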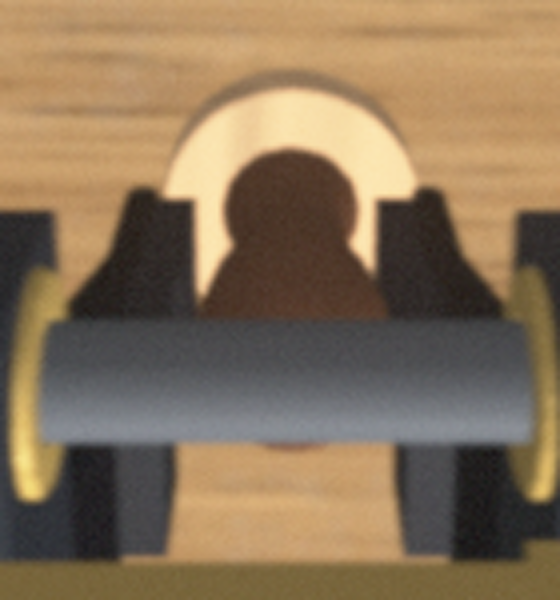

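View pics/s10c.png

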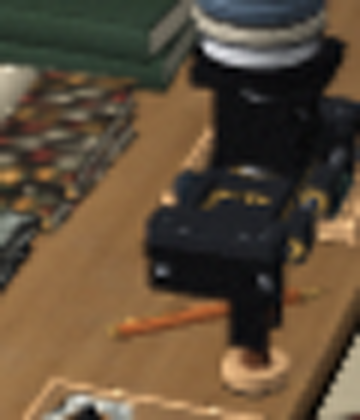

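>>> send_rows(moves=[0,0,0,0,0,1,-1,0,0,0,0,0,3,-1,0,0,0,0.3,1.5,1,-1,0,0,0,0.4,3,0,-1,0,0,0,0.4,3,0,-1,0,0,0,0.2,1.6,0,-1,0,0,0,0,0,0,-1,0,0,0,0,0,0,-1])

```text
time_s: 14.9
position: [0.4581, 0.1385, 0.0819]
tcp_rot: [[-1.0, -0.001, 0.0], [-0.001, 1.0, -0.0], [-0.0, -0.0, -1.0]]
force: [-0.0, -0.4, -1.7]
opening: 0.23
```

```bash
python3 - <<'E'
from h import *
c=snap('wrist','w11'); s=read_state(); print(s['position'],s['force'])
snap('side','s11');snap('scene','c11')
crop('w11',160,150,370,330,3.5,'w11c')
crop('s11',205,165,285,245,6,'s11c');crop('c11',180,120,250,200,6,'c11c')
a=cv2.imread('pics/s11c.png');b=cv2.imread('pics/c11c.png');cv2.imwrite('pics/j11.png',np.hstack([a[:480],b[:480]])[:, :])
E
```

```text
[0.45801578 0.13807939 0.08181201] [ 0.2884001   0.11118916 -0.79136778]
```

View pics/w11c.png

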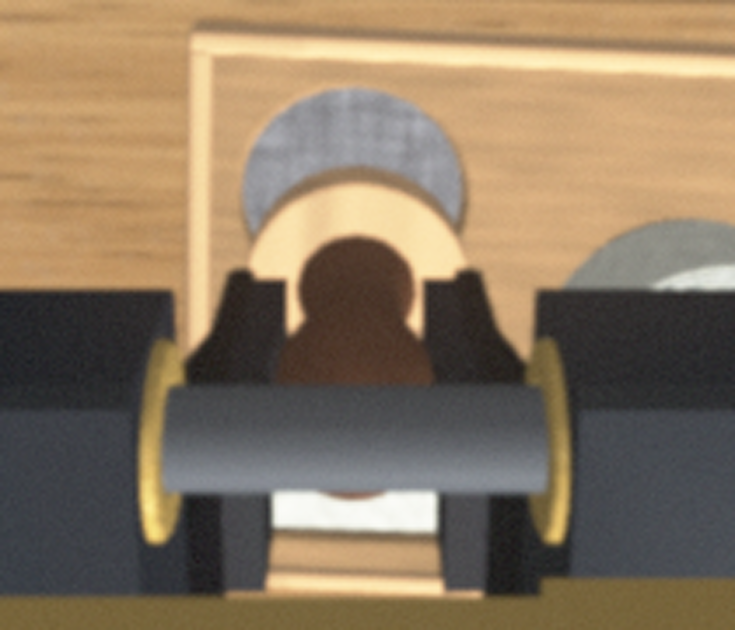

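View pics/j11.png

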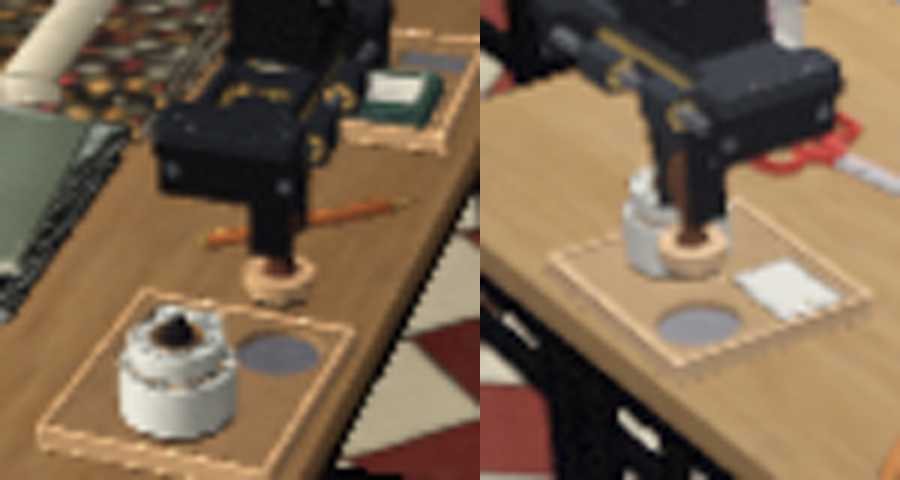

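```bash
python3 - <<'E'
from h import *
w=load('w11')
f=lambda x,y:(160+x/3.5,150+y/3.5)
print(at(w,*f(357.5,183),.0625),at(w,*f(353.5,90),.006),at(w,*f(243,190),.010),at(w,*f(466,190),.010))
w=load('w10')
print(at(w,190+290/4,180+87/4,.014))
E
```

```text
[0.43980403 0.13919892 0.0625    ] [0.43603827 0.13853011 0.006     ] [0.45691543 0.11505223 0.01      ] [0.45686047 0.16247833 0.01      ]
[0.42614463 0.04833847 0.014     ]
```

>>> send_rows(moves=[0,0,0,0,0,-1,-1,0,0,0,0,0,-1.5,-1,0,0,0,0,0,-1,-1,0,0,0,0,0,-0.4,-1,0,0,0,0,0,0,-1,0,0,0,0,0,0,-1])

```text
time_s: 15.65
position: [0.4584, 0.1384, 0.0425]
tcp_rot: [[-1.0, 0.001, -0.0], [0.001, 1.0, -0.0], [0.0, -0.0, -1.0]]
force: [0.5, 0.2, -0.6]
opening: 0.231
```

>>> send_rows(moves=[0,0,0,0,0,-0.2,-1,0,0,0,0,0,-0.1,-1,0,0,0,0,0,0,-1,0,0,0,0,0,0,-1])

```text
time_s: 16.05
position: [0.4584, 0.1385, 0.0397]
tcp_rot: [[-1.0, 0.0, 0.0], [0.0, 1.0, 0.0], [-0.0, 0.0, -1.0]]
force: [0.3, 0.4, -1.1]
opening: 0.228
```

```bash
python3 - <<'E'
from h import *
c=snap('wrist','w12'); s=read_state(); print(s['position'],s['force'])
snap('side','s12');snap('scene','c12')
crop('w12',160,150,370,330,3.5,'w12c')
crop('s12',205,165,285,245,6,'s12c');crop('c12',180,120,250,200,6,'c12c')
a=cv2.imread('pics/s12c.png');b=cv2.imread('pics/c12c.png');cv2.imwrite('pics/j12.png',np.hstack([a[:480],b[:480]])[:, :])
E
```

```text
[0.45839418 0.1384915  0.03968956] [0.64781894 0.27197054 0.44795445]
```

View pics/w12c.png

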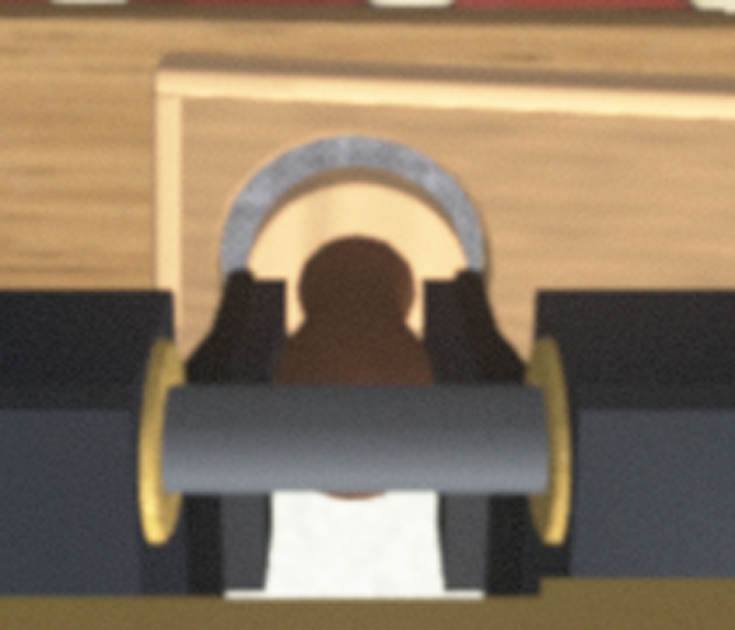

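View pics/j12.png

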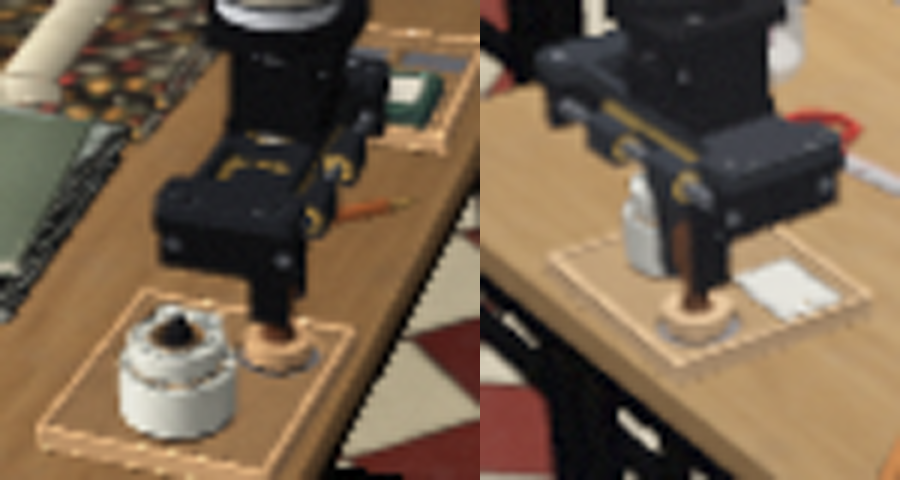

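>>> send_rows(moves=[0,0,0,0,0,-0.1,-1,0,0,0,0,0,-0.1,-1,0,0,0,0,0,0,-1,0,0,0,0,0,0,-1])

```text
time_s: 16.6
position: [0.4582, 0.1384, 0.0375]
tcp_rot: [[-1.0, 0.001, -0.0], [0.001, 1.0, -0.0], [0.0, -0.0, -1.0]]
force: [0.1, -0.5, -0.5]
opening: 0.234
```

>>> send_rows(moves=[0,0,0,0,0,-0.1,-1,0,0,0,0,0,0,-1,0,0,0,0,0,0,-1])

```text
time_s: 16.9
position: [0.4584, 0.1386, 0.0373]
tcp_rot: [[-1.0, 0.0, 0.001], [0.0, 1.0, 0.0], [-0.001, 0.0, -1.0]]
force: [-0.5, 0.5, 7.9]
opening: 0.231
```

>>> send_rows(moves=[0,0,0,0,0,-0.1,-1,0,0,0,0,0,0,-1,0,0,0,0,0,0,-1])

```text
time_s: 17.2
position: [0.4584, 0.1387, 0.0372]
tcp_rot: [[-1.0, 0.0, 0.001], [0.0, 1.0, 0.0], [-0.001, 0.0, -1.0]]
force: [-1.1, 1.9, 14.9]
opening: 0.229
```

>>> send_rows(moves=[0,0,0,0,0,0.1,-1,0,0,0,0,0,0.1,0,0,0,0,0,0,0,0,0,0,0,0,0,0,0,0,0,0,0,0,1.5,0,0,0,0,0,0,3,0,0,0,0,0,0,4,0,0,0,0,0,-2,3,0,0,0,0,0.7,-3.5,0,0,0,0,0,0.7,-4,0,1,0,0,0,0.7,-4,0,1,0,0,0,0.7,-4,0,1,0,0,0,0.7,-3,0,1,0,0,0,0.7,-1.4,0,1,0,0,0,0,0,0,1,0,0,0,0,0,0,1])

```text
time_s: 18.8
position: [0.4996, -0.0794, 0.1521]
tcp_rot: [[-1.0, 0.001, -0.002], [0.001, 1.0, 0.001], [0.002, 0.001, -1.0]]
force: [-0.2, -0.5, -0.1]
opening: 0.981
```

```bash
python3 - <<'E'
from h import *
c=snap('wrist','w13'); s=read_state(); print(s['position'],s['force'])
snap('side','s13');snap('scene','c13')
crop('s13',205,165,285,245,6,'s13c');crop('c13',180,120,250,200,6,'c13c')
a=cv2.imread('pics/s13c.png');b=cv2.imread('pics/c13c.png');cv2.imwrite('pics/j13.png',np.hstack([a[:480],b[:480]])[:, :])
E
```

```text
[ 0.49932425 -0.07894129  0.1521604 ] [-0.71634847  0.40985655  0.0782861 ]
```

View pics/w13.png

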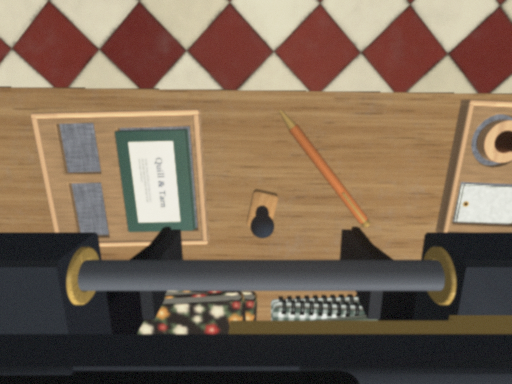

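View pics/j13.png

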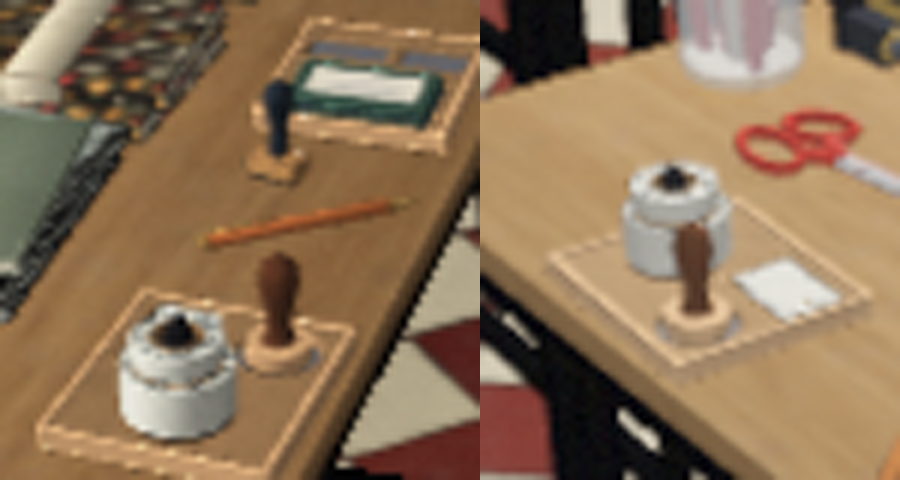

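Round stamp stands upright in its pocket. Now the oblong stamp and lettering tray.

```bash
python3 - <<'E'
from h import *
crop('w13',235,180,295,250,9,'w13c')
crop('w13',25,100,215,250,4.2,'w13d')
E
```

```text
(no output)
```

View pics/w13c.png

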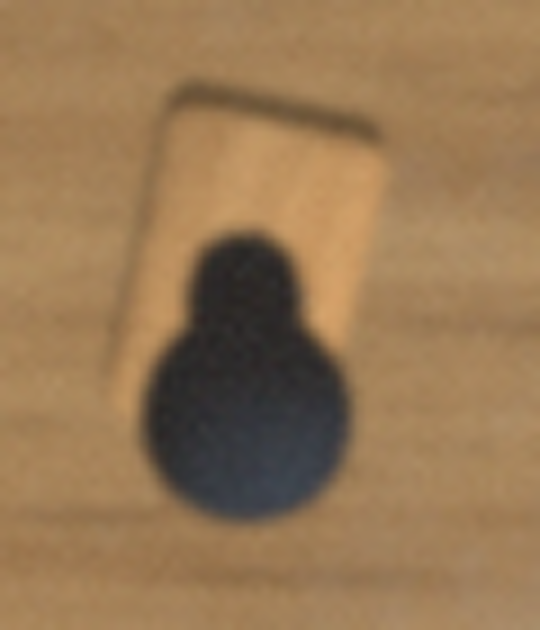

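View pics/w13d.png

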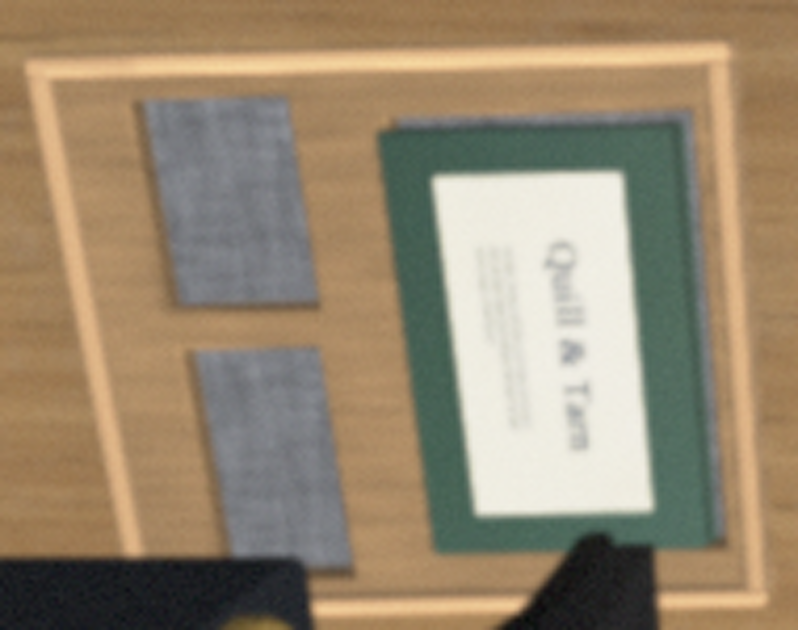

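```bash
python3 - <<'E'
from h import *
from scipy.optimize import least_squares
w=load('w13')
f=lambda x,y:(235+x/9,180+y/9); g=lambda x,y:(25+x/4.2,100+y/4.2)
a=at(w,*f(172,106),.014);b=at(w,*f(390,150),.014);l=at(w,*f(118,390),.014)
print(a,b,l,'w',np.linalg.norm(a-b)); e=b-a; print('yaw of short edge from world y',np.degrees(np.arctan2(-e[0],e[1])), 'left edge dir',np.degrees(np.arctan2((l-a)[1],(l-a)[0])))
print('bulb',at(w,*f(247,418),.052))
m=(a+b)/2; e/=np.linalg.norm(e); n=np.array([-e[1],e[0],0]); n=n*np.sign(n[0]); print('centre',m+n*.018)
P=np.array([at(w,*g(*q),.014)[:2] for q in [(26,62),(729,45),(765,605)]]); print(P)
L=np.array([[-65,-75],[-65,75],[65,75]])/1000
ff=lambda v:(L@np.array([[np.cos(v[2]),np.sin(v[2])],[-np.sin(v[2]),np.cos(v[2])]])+v[:2]-P).ravel()
r=least_squares(ff,[.49,-.21,0]); print(r.x,r.fun*1000)
v=r.x;R=np.array([[np.cos(v[2]),-np.sin(v[2])],[np.sin(v[2]),np.cos(v[2])]])
print('stamp pocket',R@[-.032,-.038]+v[:2],'eraser p',R@[.028,-.038]+v[:2])
for nme,qs in [('p1',[(137,100),(290,97),(320,303),(177,308)]),('p2',[(188,352),(318,347),(354,572),(228,572)])]:
    Q=np.array([at(w,*g(*q),.009)[:2] for q in qs]); print(nme,Q.round(4).tolist(),Q.mean(0))
E
```

```text
[ 0.50585315 -0.08574249  0.014     ] [ 0.510663   -0.06276943  0.014     ] [ 0.53750444 -0.09175209  0.014     ] w 0.023471173931055713
yaw of short edge from world y -11.825146425792317 left edge dir -10.750725943246028
bulb [ 0.52644881 -0.07805853  0.052     ]
centre [ 0.52587607 -0.07794462  0.014     ]
[[ 0.43506898 -0.28332528]
 [ 0.43164305 -0.13451203]
 [ 0.55919463 -0.13247506]]
[ 0.49753297 -0.20793722  0.02279027] [-0.81000878 -1.07369912 -0.80232632  0.07409507  1.61233511  0.99960404]
stamp pocket [ 0.46640723 -0.24665658] eraser p [ 0.52639165 -0.24528928]
p1 [[0.4432, -0.2642], [0.4426, -0.231], [0.4879, -0.2303], [0.489, -0.2627]] [ 0.46565844 -0.24704179]
p2 [[0.4992, -0.2618], [0.498, -0.2321], [0.5528, -0.2306], [0.5528, -0.2605]] [ 0.52571831 -0.24624743]
```

```bash
python3 - <<'E'
from h import *
w=load('w13')
for z in (.0,.02,.04): print(at(w,275,297,z),at(w,200,292,z))
s=load('s5')
i=cv2.imread('pics/s0.png')
E
```

```text
[ 0.62740492 -0.06405139  0.        ] [ 0.62121338 -0.14508904  0.        ]
[ 0.6146961  -0.06504523  0.02      ] [ 0.60889952 -0.14091364  0.02      ]
[ 0.60198729 -0.06603906  0.04      ] [ 0.59658565 -0.13673823  0.04      ][ WARN:0@0.697] global loadsave.cpp:275 findDecoder imread_('pics/s0.png'): can't open/read file: check file path/integrity
```

>>> send_rows(moves=[0,0,-4,1,0.1,-1,1,0,0,-4,1,0,-2,1,0,0,-3.3,0.65,0,-3,1,0,0,0,0,0,-3,1,0,0,0,0,0,-2,1,0,0,0,0,0,-0.9,1,0,0,0,0,0,0,1])

```text
time_s: 19.65
position: [0.5259, -0.0783, 0.0326]
tcp_rot: [[-0.981, 0.195, -0.003], [0.195, 0.981, 0.001], [0.003, 0.0, -1.0]]
force: [0.0, 0.3, -0.2]
opening: 1.0
```

```bash
python3 - <<'E'
from h import *
c=snap('wrist','w14'); s=read_state(); print(s['position'],s['tcp_rot'].round(3))
crop('w14',170,180,350,330,4,'w14c'); print((px(c,[[.5262,-.078,.052],[.5262,-.078,.066]])-[170,180])*4)
E
```

```text
[ 0.52664177 -0.07877318  0.03354877] [[-0.981  0.195 -0.001]
 [ 0.195  0.981  0.   ]
 [ 0.001  0.    -1.   ]]
[[365.96944347 330.37307065]
 [366.23828438 389.43656966]]
```

View pics/w14c.png

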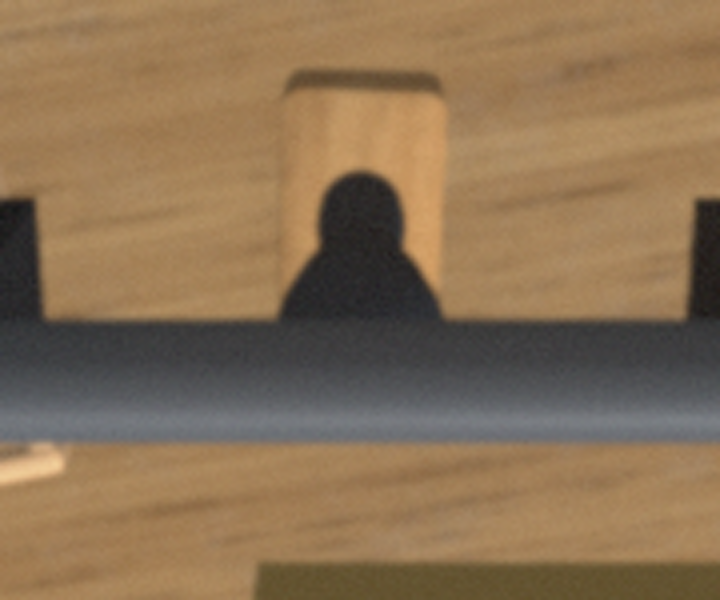

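>>> send_rows(moves=[0,0,0,0,0,0,-1,0,0,0,0,0,0,-1,0,0,0,0,0,0,-1,0,0,0,0,0,0,-1,0,0,0,0,0,0,-1,0,0,0,0,0,0,-1,0,0,0,0,0,0,-1,0,0,0,0,0,0,-1,0,0,0,0,0,0,-1,0,0,0,0,0,0.5,-1,0,0,0,0,0,2,-1,0,0,0,0,0,3,-1,0,0,0,0,0,1,-1,0,0,0,0,0,0,-1])

```text
time_s: 21.1
position: [0.528, -0.0799, 0.1001]
tcp_rot: [[-0.981, 0.196, 0.004], [0.196, 0.981, -0.001], [-0.004, -0.001, -1.0]]
force: [1.1, -0.7, -0.5]
opening: 0.209
```

>>> send_rows(moves=[0,0,2,-0.8,-2,0,-1,0,0,2,-1,-3,0,-1,0,0,2,-1.2,-3.2,0,-1,0,0,2,-1.2,-3.2,0,-1,0,0,2,-1,-3,0,-1,0,0,2.6,-0.8,-2.4,0,-1,0,0,0,0,0,0,-1,0,0,0,0,0,0,-1])

```text
time_s: 21.9
position: [0.4659, -0.2473, 0.0975]
tcp_rot: [[-1.0, -0.02, -0.002], [-0.02, 1.0, 0.002], [0.002, 0.002, -1.0]]
force: [-0.4, 0.5, -0.0]
opening: 0.206
```

```bash
python3 - <<'E'
from h import *
c=snap('wrist','w15'); s=read_state(); print(s['position'],s['force'],s['opening'])
snap('side','s15');snap('scene','c15')
crop('w15',150,130,370,330,3.5,'w15c')
crop('c15',240,160,340,250,7,'c15c')
E
```

```text
[ 0.46610098 -0.24654736  0.09763345] [ 0.06120029 -0.1221503  -0.65624714] 0.2083093799521653
```

View pics/w15c.png

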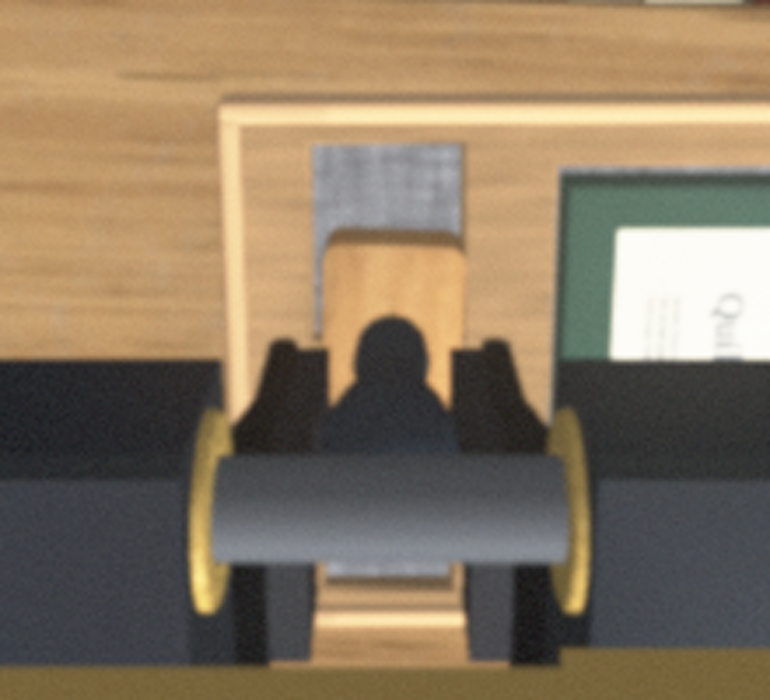

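View pics/c15c.png

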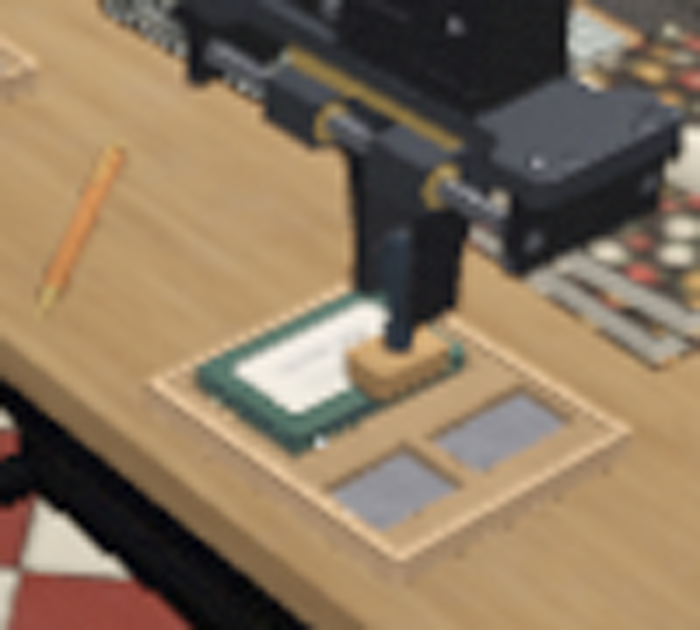

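```bash
python3 - <<'E'
from h import *
w=load('w15'); f=lambda x,y:(150+x/3.5,130+y/3.5)
a=at(w,*f(325,242),.078);b=at(w,*f(464,246),.078);m=(a+b)/2;e=(b-a)/np.linalg.norm(b-a);n=np.array([e[1],-e[0],0]);print(a,b,'yaw',np.degrees(np.arctan2(-e[0],e[1])),'c',m+.018*n)
p=at(w,*f(312,146),.008);q=at(w,*f(463,143),.008);print(p,q,'c',(p+q)/2+[.023,0,0])
E
```

```text
[ 0.44601036 -0.25802803  0.078     ] [ 0.44624372 -0.23518571  0.078     ] yaw -0.5853264017938973 c [ 0.4641261  -0.24679075  0.078     ]
[ 0.44377563 -0.26453302  0.008     ] [ 0.44243066 -0.23095168  0.008     ] c [ 0.46610315 -0.24774235  0.008     ]
```

>>> send_rows(moves=[0,0,1.5,0.2,-0.1,-1,-1,0,0,0,0,0,-2,-1,0,0,0,0,0,-1.6,-1,0,0,0,0,0,-0.6,-1,0,0,0,0,0,-0.3,-1,0,0,0,0,0,0,-1,0,0,0,0,0,0,-1])

```text
time_s: 22.75
position: [0.4693, -0.2487, 0.044]
tcp_rot: [[-0.999, -0.049, 0.001], [-0.049, 0.999, -0.001], [-0.001, -0.001, -1.0]]
force: [0.4, -0.4, -0.8]
opening: 0.207
```

```bash
python3 - <<'E'
from h import *
c=snap('wrist','w16'); s=read_state(); print(s['position'],s['force'],s['opening'])
snap('side','s16');snap('scene','c16')
crop('w16',150,130,370,330,3.5,'w16c')
crop('c16',240,160,340,250,7,'c16c')
E
```

```text
[ 0.4692805  -0.24879597  0.04413665] [ 0.72592407 -0.58897509  0.18441295] 0.20662854610910739
```

View pics/w16c.png

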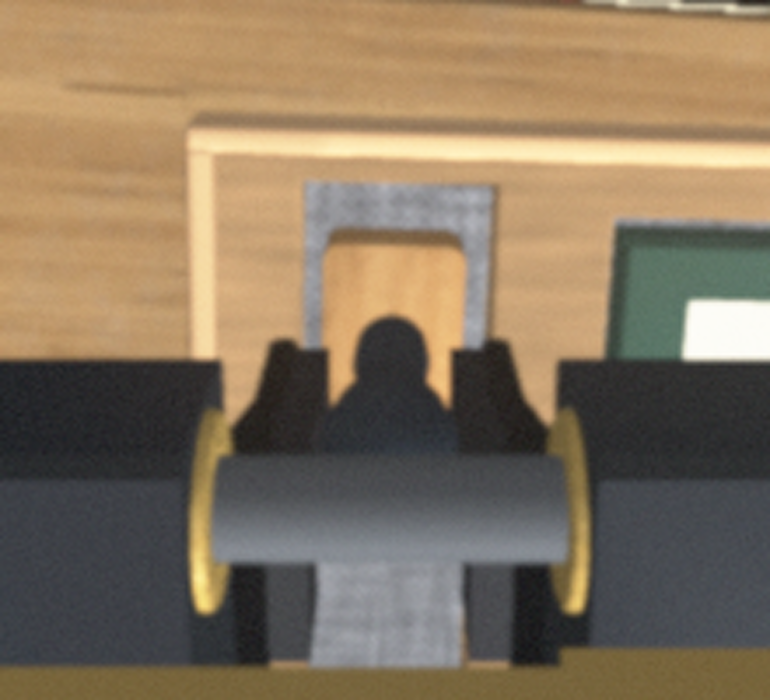

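View pics/c16c.png

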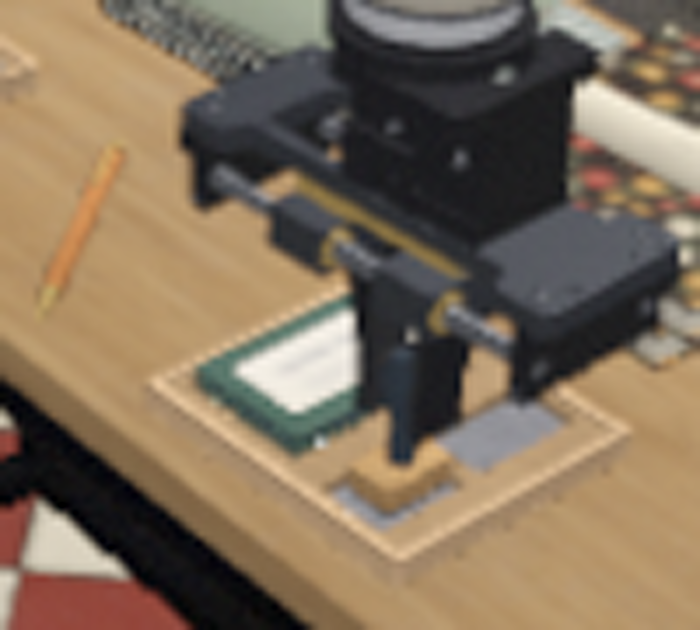

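```bash
python3 - <<'E'
from h import *
w=load('w16'); f=lambda x,y:(150+x/3.5,130+y/3.5)
a=at(w,*f(324,243),.0245);b=at(w,*f(465,246),.0245);m=(a+b)/2;e=(b-a)/np.linalg.norm(b-a);n=np.array([e[1],-e[0],0]);print(a,b,np.linalg.norm(b-a),'yaw',np.degrees(np.arctan2(-e[0],e[1])),'c',m+.018*n)
p=at(w,*f(304,184),.008);q=at(w,*f(495,184),.008);e=q-p;print(p,q,'c',(p+q)/2+[.023,0,0],np.degrees(np.arctan2(-e[0],e[1])))
E
```

```text
[ 0.44984911 -0.2602507   0.0245    ] [ 0.4492189  -0.23709879  0.0245    ] 0.023160487613038586 yaw 1.5592403929940484 c [ 0.46752734 -0.24818496  0.0245    ]
[ 0.44396614 -0.26489309  0.008     ] [ 0.44230368 -0.23119797  0.008     ] c [ 0.46613491 -0.24804553  0.008     ] 2.8245873168926745
```

>>> send_rows(moves=[0,0,0,-0.1,0,-0.2,-1,0,0,0,0,0,-0.2,-1,0,0,0,0,0,0,-1,0,0,0,0,0,0,-1])

```text
time_s: 23.3
position: [0.4681, -0.2487, 0.0406]
tcp_rot: [[-0.999, -0.048, 0.001], [-0.048, 0.999, -0.001], [-0.001, -0.001, -1.0]]
force: [-0.3, 1.5, 8.3]
opening: 0.21
```

>>> send_rows(moves=[0,0,0,0,0,-0.1,-1,0,0,0,0,0,0,-1,0,0,0,0,0,0,-1])

```text
time_s: 23.6
position: [0.4682, -0.2487, 0.0405]
tcp_rot: [[-0.999, -0.048, 0.001], [-0.048, 0.999, -0.001], [-0.001, -0.001, -1.0]]
force: [-1.1, 1.8, 15.6]
opening: 0.208
```

>>> send_rows(moves=[0,0,0,0,0,-0.1,-1,0,0,0,0,0,0,-1,0,0,0,0,0,0,-1])

```text
time_s: 23.9
position: [0.4682, -0.2486, 0.0404]
tcp_rot: [[-0.999, -0.048, 0.002], [-0.048, 0.999, -0.001], [-0.002, -0.001, -1.0]]
force: [-2.4, 3.6, 21.9]
opening: 0.204
```

```bash
python3 - <<'E'
from h import *
c=snap('wrist','w17'); snap('scene','c17')
crop('w17',150,130,370,330,3.5,'w17c')
crop('c17',270,190,320,240,9,'c17c')
E
```

```text
(no output)
```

View pics/w17c.png

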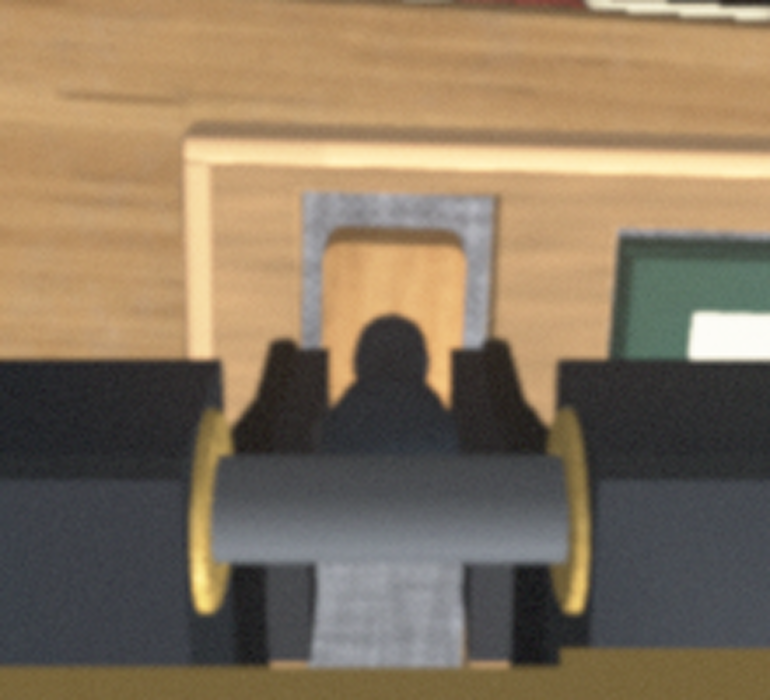

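View pics/c17c.png

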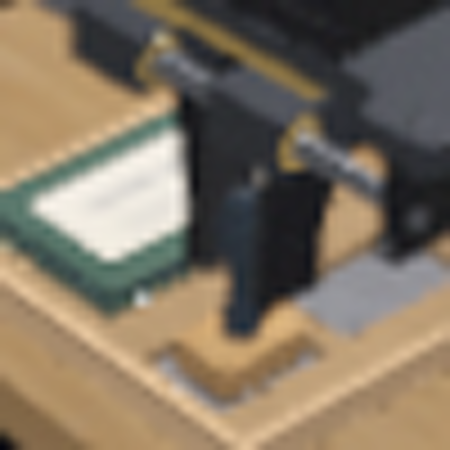

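>>> send_rows(moves=[0,0,0,0,0,0.2,-1,0,0,0,0,0,0,0,0,0,0,0,0,0,0,0,0,0,0,0,0,0,0,0,0,0,0.1,0,0,0,0,0,0,1.5,0,0,0,0,0,0,3,0,0,0,0,0,0,4,0,0,0,-0.8,-0.3,-2,1,0,0,0,-1,-0.4,-3,0,1,0,0,-1,-0.4,-3.5,0,1,0,0,0,-0.4,-3,0,1,0,0,0,-0.3,-2.1,0,1,0,0,0,0,0,0,1,0,0,0,0,0,0,1])

```text
invalid input
```

```bash
python3 - <<'E'
from h import *
c=snap('wrist','w18'); s=read_state(); print(s['position'],s['tcp_rot'][:2,1])
snap('side','s18');snap('scene','c18')
crop('c18',240,160,340,250,7,'c18c')
E
```

```text
[ 0.4682209  -0.24867198  0.04045531] [-0.04842566  0.99882592]
```

View pics/w18.png

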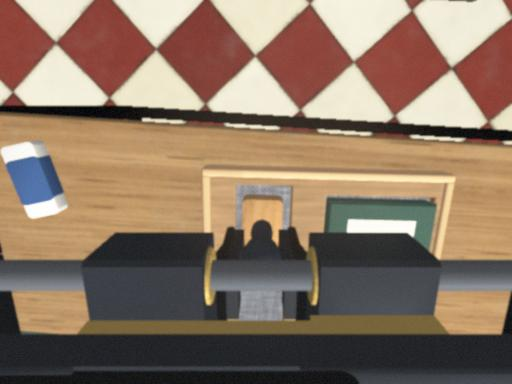

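View pics/c18c.png

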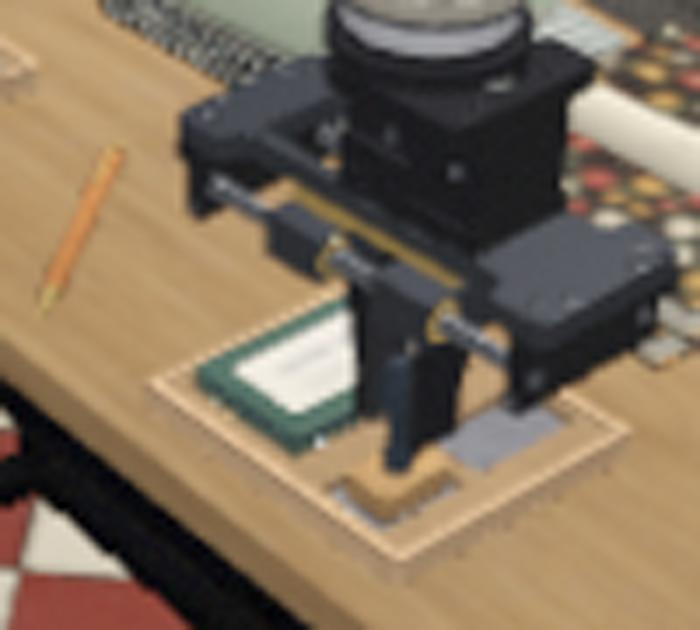

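Bad row count; the arm didn't move. Resending correctly.

>>> send_rows(moves=[0,0,0,0,0,0.2,-1,0,0,0,0,0,0,0,0,0,0,0,0,0,0,0,0,0,0,0,0,0,0,0,0,0,0,0.1,0,0,0,0,0,0,1.5,0,0,0,0,0,0,3,0,0,0,0,0,0,4,0,0,0,-0.8,-0.3,-2,1,0,0,0,-1,-0.4,-3,0,1,0,0,-1,-0.4,-3.5,0,1,0,0,0,-0.4,-3,0,1,0,0,0,-0.3,-2.1,0,1,0,0,0,0,0,0,1,0,0,0,0,0,0,1])

```text
time_s: 25.65
position: [0.4493, -0.3838, 0.135]
tcp_rot: [[-1.0, 0.001, -0.001], [0.001, 1.0, 0.002], [0.001, 0.002, -1.0]]
force: [-0.4, 0.5, -0.1]
opening: 0.948
```

```bash
python3 - <<'E'
from h import *
c=snap('wrist','w18'); s=read_state(); print(s['position'],s['tcp_rot'][:2,1])
snap('side','s18');snap('scene','c18')
crop('c18',240,160,340,250,7,'c18c')
E
```

```text
[ 0.44936894 -0.38298528  0.13497713] [4.05954504e-04 9.99997001e-01]
```

View pics/w18.png

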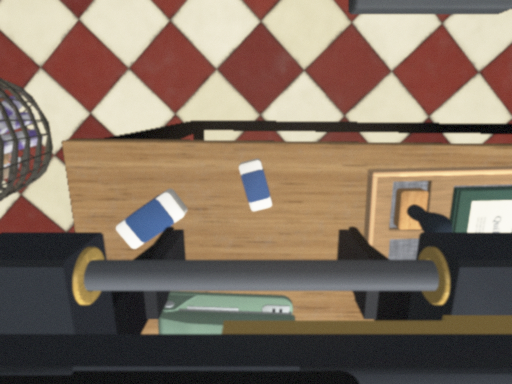

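View pics/c18c.png

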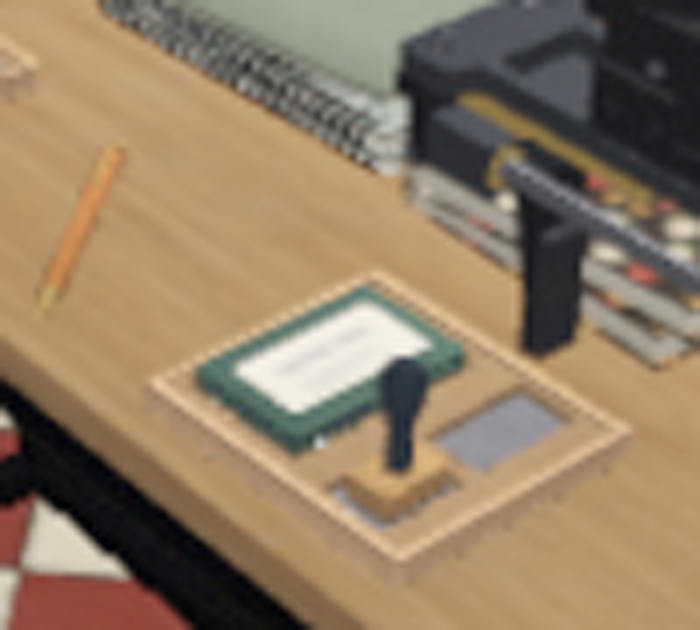

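```bash
python3 - <<'E'
from h import *
crop('w18',225,150,285,220,9,'w18c')
w=load('w18')
for z in (0,.03,.05): print(at(w,225,292,z))
E
```

```text
[ 0.56043992 -0.42026812  0.        ]
[ 0.54194375 -0.41659604  0.03      ]
[ 0.52961297 -0.41414798  0.05      ]
```

View pics/w18c.png

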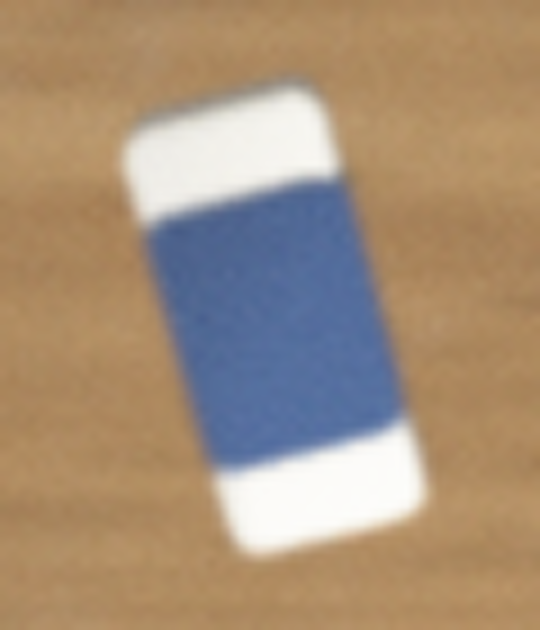

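```bash
python3 - <<'E'
from h import *
w=load('w18'); f=lambda x,y:(225+x/9,150+y/9)
Q=[at(w,*f(*q),.012) for q in [(120,135),(325,83),(432,510),(235,562)]]
for q in Q: print(q.round(4))
print('c',sum(Q)/4,'len',np.linalg.norm(Q[3]-Q[0]),np.linalg.norm(Q[2]-Q[1]),np.linalg.norm(Q[1]-Q[0]),np.linalg.norm(Q[2]-Q[3]))
d=(Q[3]-Q[0]+Q[2]-Q[1]);print(np.degrees(np.arctan2(d[1],d[0])))
e=(Q[1]-Q[0]+Q[2]-Q[3]);print(np.degrees(np.arctan2(-e[0],e[1])))
E
```

```text
[ 0.4274 -0.4033  0.012 ]
[ 0.4223 -0.3833  0.012 ]
[ 0.4657 -0.3725  0.012 ]
[ 0.4712 -0.3925  0.012 ]
c [ 0.44663473 -0.38791393  0.012     ] len 0.04513244745864144 0.044718367877251336 0.020639040262314227 0.02068897631382996
13.903748438333835
14.806293015109494
```

>>> send_rows(moves=[0,0,5,-0.3,-0.5,-2,1,0,0,5,0,0,-3,1,0,0,4.2,0,0,-3,1,0,0,0,0,0,-2.5,0.2,0,0,0,0,0,-1.5,0,0,0,0,0,0,-0.7,0,0,0,0,0,0,0,0,0,0,0,0,0,0,0])

```text
time_s: 26.6
position: [0.4474, -0.3899, 0.0094]
tcp_rot: [[-0.969, -0.245, 0.001], [-0.245, 0.969, -0.001], [-0.001, -0.002, -1.0]]
force: [-0.1, -0.4, 0.0]
opening: 0.628
```

```bash
python3 - <<'E'
from h import *
c=snap('wrist','w19'); s=read_state(); print(s['position'],s['tcp_rot'][:2,1],s['opening'])
crop('w19',170,170,350,330,4,'w19c')
E
```

```text
[ 0.44751186 -0.3901684   0.00971915] [-0.24509484  0.96949685] 0.5827334222236746
```

View pics/w19c.png

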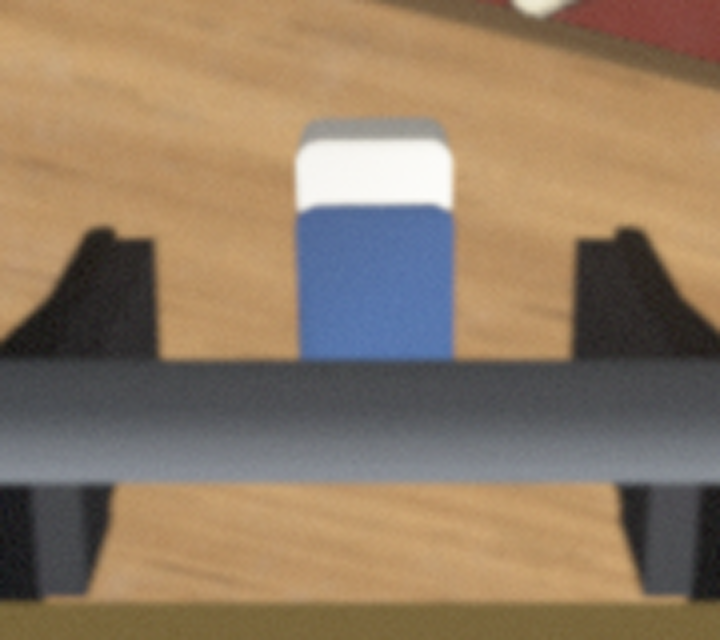

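>>> send_rows(moves=[0,0,0,0,0.1,-0.3,0,0,0,0,0,0,0,0,0,0,0,0,0,0,-1,0,0,0,0,0,0,-1,0,0,0,0,0,0,-1,0,0,0,0,0,0,-1,0,0,0,0,0,0,-1,0,0,0,0,0,0,-1])

```text
time_s: 27.45
position: [0.4468, -0.3886, 0.0056]
tcp_rot: [[-0.97, -0.245, 0.0], [-0.245, 0.97, -0.0], [0.0, -0.0, -1.0]]
force: [-0.2, 0.1, 1.1]
opening: 0.224
```

>>> send_rows(moves=[0,0,0,0,0,1,-1,0,0,0,0,0,3,-1,0,0,0,0,0,4,-1,0,0,-2,1.5,0.5,1,-1,0,0,-2,2,1.5,0,-1,0,0,-2,2,2.5,0,-1,0,0,-2,1.4,3,0,-1,0,0,-2,1,3,0,-1,0,0,-2.2,0,2.5,0,-1,0,0,0,0,1.2,0,-1,0,0,0,0,0,0,-1,0,0,0,0,0,0,-1])

```text
time_s: 28.65
position: [0.5262, -0.2476, 0.096]
tcp_rot: [[-0.999, -0.035, 0.001], [-0.035, 0.999, -0.001], [-0.001, -0.001, -1.0]]
force: [0.1, -0.1, 0.2]
opening: 0.22
```

```bash
python3 - <<'E'
from h import *
c=snap('wrist','w20'); s=read_state(); print(s['position'],s['tcp_rot'][:2,1],s['opening'])
snap('scene','c20')
crop('w20',150,130,370,330,3.5,'w20c')
crop('c20',250,140,340,240,7,'c20c')
E
```

```text
[ 0.5262211  -0.24805685  0.09593002] [-0.03410571  0.99941718] 0.22071080090514014
```

View pics/w20c.png

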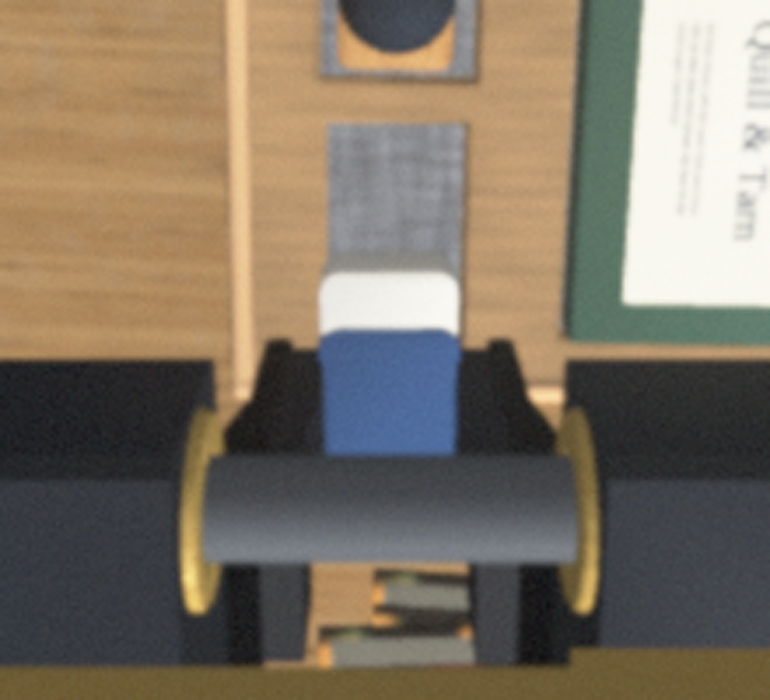

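View pics/c20c.png

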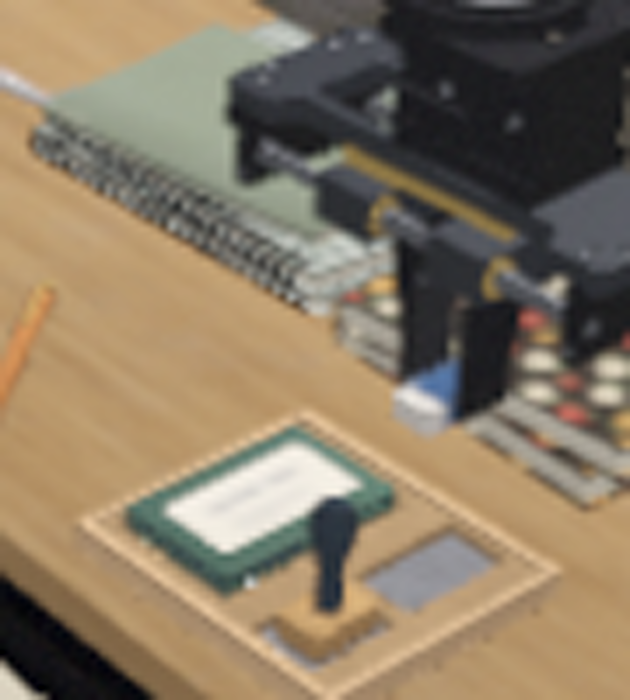

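```bash
python3 - <<'E'
from h import *
w=load('w20'); f=lambda x,y:(150+x/3.5,130+y/3.5)
a=at(w,*f(319,272),.1024);b=at(w,*f(460,272),.1024);e=(b-a)/np.linalg.norm(b-a);n=np.array([e[1],-e[0],0]);print(a,b,np.linalg.norm(b-a),'yaw',np.degrees(np.arctan2(-e[0],e[1])),'c',(a+b)/2+.0225*n)
p=at(w,*f(327,123),.012);q=at(w,*f(468,123),.012);e=q-p;print(p,q,np.linalg.norm(e),'c',(p+q)/2+[.0275,0,0],np.degrees(np.arctan2(-e[0],e[1])))
# right edge of pocket dir and tray left rim
p=at(w,*f(468,123),.012);q=at(w,*f(461,335),.012);e=q-p;print(np.degrees(np.arctan2(e[1],e[0])))
E
```

```text
[ 0.50344801 -0.25820194  0.1024    ] [ 0.50273324 -0.238245    0.1024    ] 0.019969733854786453 yaw 2.0512127193392797 c [ 0.52557621 -0.24741813  0.1024    ]
[ 0.49825453 -0.26197377  0.012     ] [ 0.49716885 -0.23146799  0.012     ] 0.03052509485117988 c [ 0.52521169 -0.24672088  0.012     ] 2.0382711695905886
1.2136475936848912
```

>>> send_rows(moves=[0,0,0,0,0.1,-1.5,-1,0,0,0,0,0,-2.5,-1,0,0,0,0,0,-2,-1,0,0,0,0,0,-1,-1,0,0,0,0,0,-0.6,-1,0,0,0,0,0,0,-1,0,0,0,0,0,0,-1])

```text
time_s: 29.45
position: [0.5263, -0.2462, 0.0201]
tcp_rot: [[-0.999, -0.034, 0.001], [-0.034, 0.999, -0.001], [-0.001, -0.001, -1.0]]
force: [0.1, -0.6, -0.1]
opening: 0.223
```

```bash
python3 - <<'E'
from h import *
c=snap('wrist','w21'); s=read_state(); print(s['position'],s['force'],s['opening'])
snap('scene','c21')
crop('w21',150,130,370,330,3.5,'w21c')
crop('c21',250,140,340,240,7,'c21c')
E
```

```text
[ 0.52638014 -0.24610498  0.02034583] [ 0.24293447 -0.65029172  0.21827335] 0.22332192087437333
```

View pics/w21c.png

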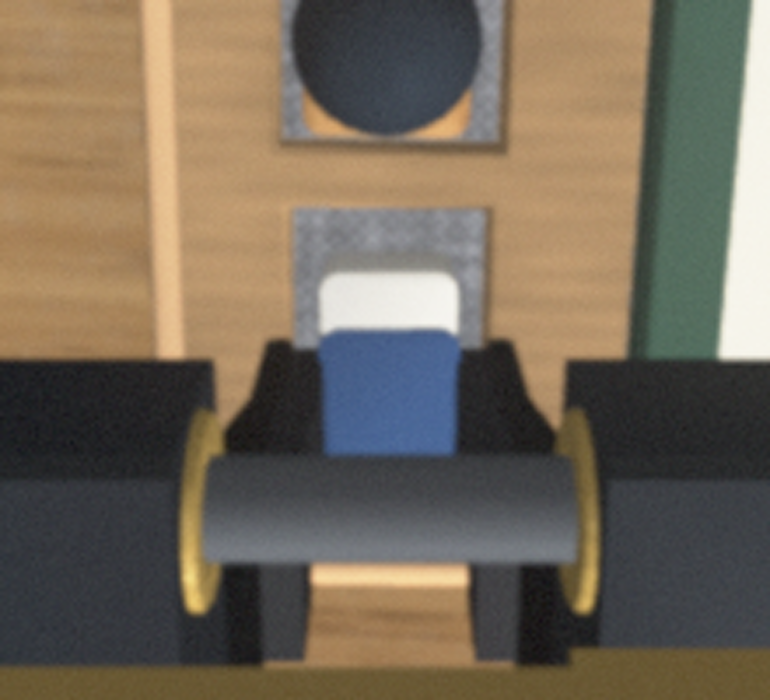

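View pics/c21c.png

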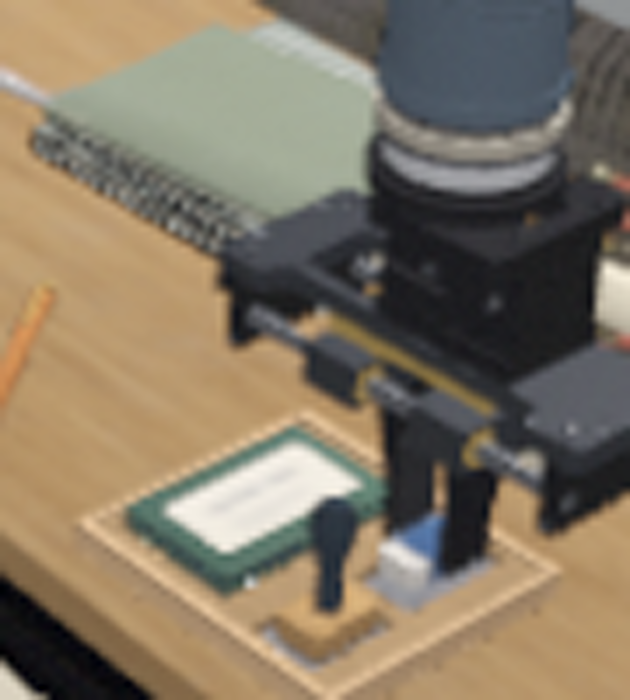

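>>> send_rows(moves=[0,0,0,0,0,-0.4,-1,0,0,0,0,0,-0.2,-1,0,0,0,0,0,0,-1,0,0,0,0,0,0,-1])

```text
time_s: 29.95
position: [0.5258, -0.2455, 0.0135]
tcp_rot: [[-0.999, -0.035, -0.0], [-0.035, 0.999, 0.0], [0.0, 0.0, -1.0]]
force: [-0.3, 0.3, -0.7]
opening: 0.22
```

>>> send_rows(moves=[0,0,0,0,0,0,-0.35,0,0,0,0,0,0,-0.35,0,0,0,0,0,0,-0.35,0,0,0,0,0,0,-0.35,0,0,0,0,0,1,-0.35,0,0,0,0,0,3,-0.35,0,0,0,0,0,4,-0.35,0,0,0,-1.5,0,4,-0.35,0,0,0,-4,0,4,-0.35,0,0,0,-3,0,0,0,0,0,0,-1,0,0,0,0,0,0,0,0,0,0,0,0,0,0,0,0,0,0])

```text
invalid input
```

```bash
python3 - <<'E'
from h import *
c=snap('wrist','w22'); s=read_state(); print(s['position'],s['force'],s['opening'])
snap('scene','c22');snap('side','s22')
crop('c22',165,120,345,250,4.4,'c22c')
crop('s22',190,120,310,250,4.6,'s22c')
E
```

```text
[ 0.5258505  -0.24551552  0.01354732] [-0.26703309  0.00300846  1.07348242] 0.22185663833927896
```

View pics/w22.png

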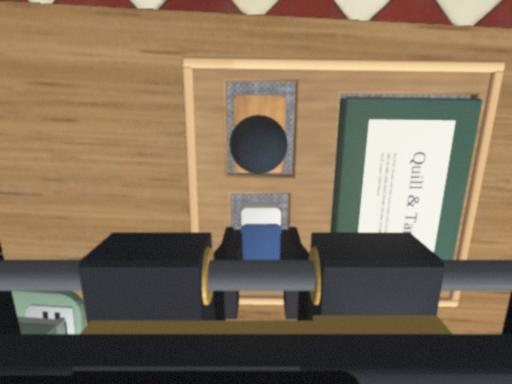

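View pics/c22c.png

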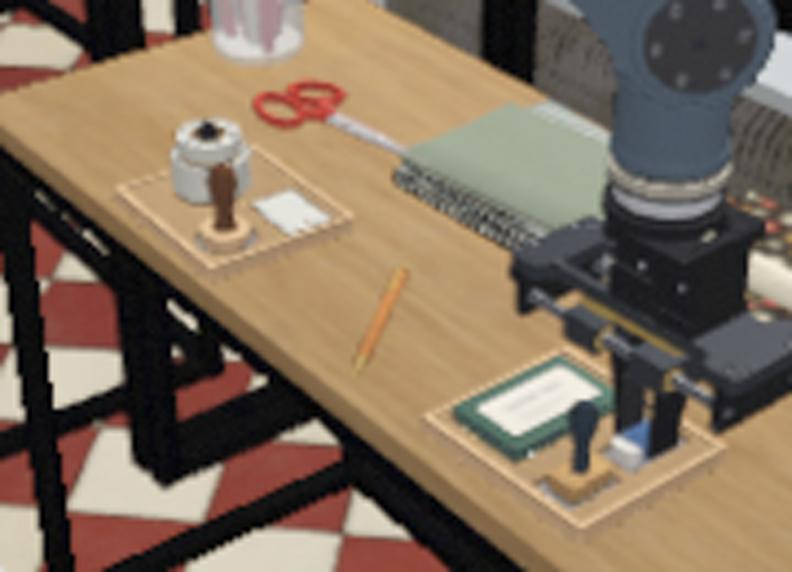

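View pics/s22c.png

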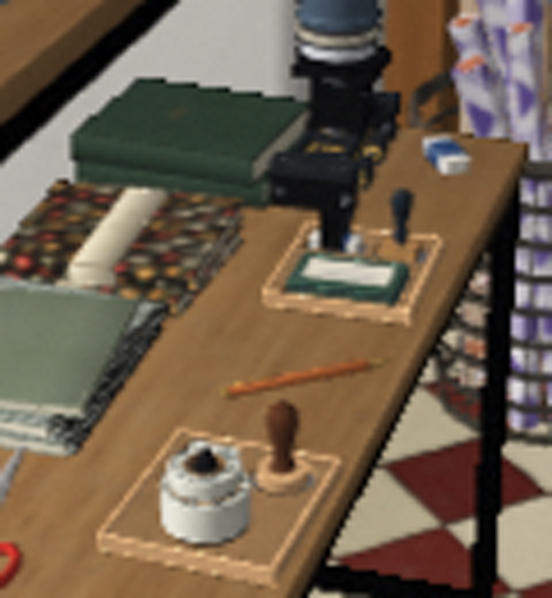

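>>> send_rows(moves=[0,0,0,0,0,0,-0.35,0,0,0,0,0,0,-0.35,0,0,0,0,0,0,-0.35,0,0,0,0,0,0,-0.35,0,0,0,0,0,1,-0.35,0,0,0,0,0,3,-0.35,0,0,0,0,0,4,-0.35,0,0,0,0,0,4,-0.35,0,0,0,-3,0,3,-0.35,0,0,0,-3,0,0,0,0,0,0,-1,0,0,0,0,0,0,0,0,0,0])

```text
time_s: 31.3
position: [0.4546, -0.2452, 0.164]
tcp_rot: [[-0.999, -0.033, -0.0], [-0.033, 0.999, 0.001], [0.0, 0.001, -1.0]]
force: [-0.2, 0.5, -0.4]
opening: 0.475
```

```bash
python3 - <<'E'
from h import *
c=snap('wrist','w22'); s=read_state(); print(s['position'],s['force'],s['opening'])
snap('scene','c22');snap('side','s22')
crop('c22',165,120,345,250,4.4,'c22c')
crop('w22',200,100,320,220,5,'w22c')
E
```

```text
[ 0.45587227 -0.24569404  0.1637643 ] [-0.77347584  0.63064023 -0.91107818] 0.4838157716560302
```

View pics/w22.png

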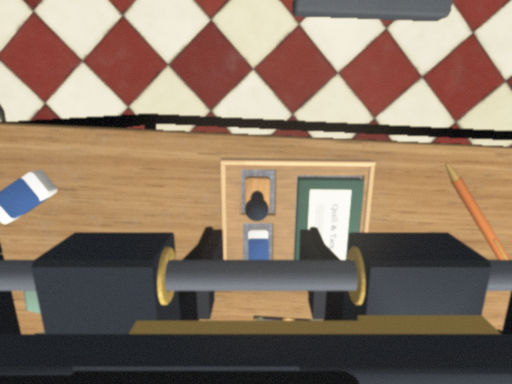

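View pics/w22c.png

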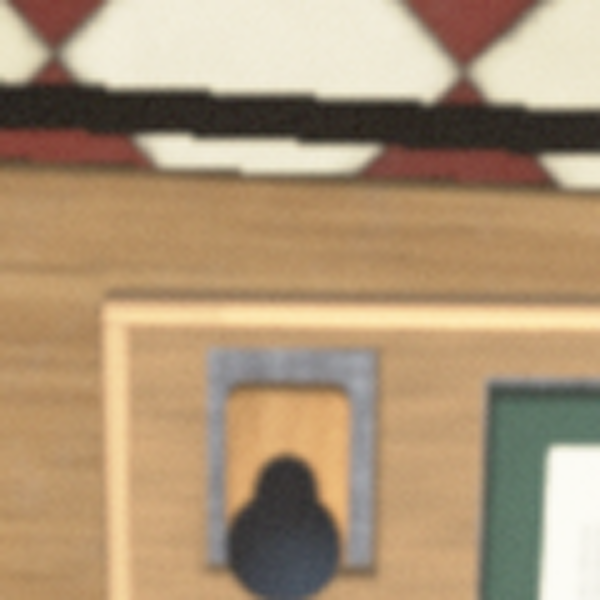

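View pics/c22c.png

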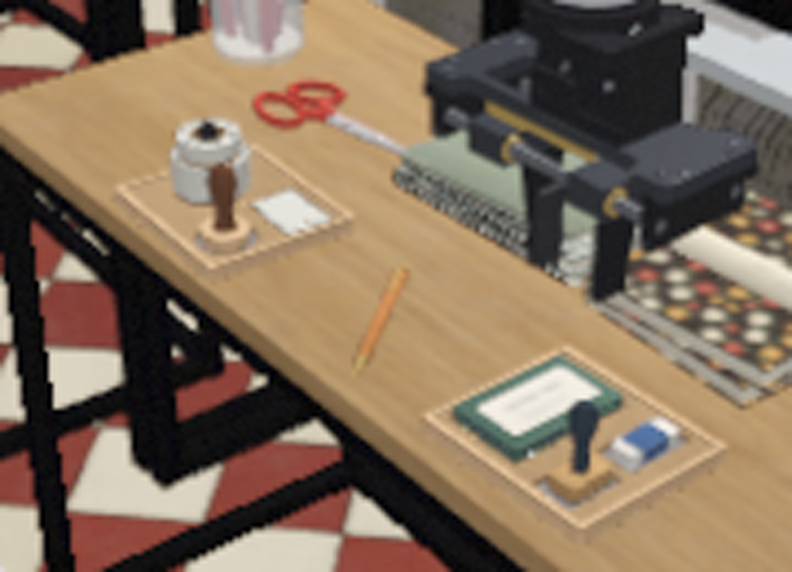

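>>> send_rows(moves=[0,0,0,-2,0,0,0,0,0,0,-2,0,0,0,0,0,0,-1.5,0,0,0,0,0,0,0,0,0,0,0,0,0,0,0,0,0])

```text
time_s: 31.95
position: [0.402, -0.2461, 0.1633]
tcp_rot: [[-0.999, -0.034, 0.001], [-0.034, 0.999, -0.0], [-0.001, -0.0, -1.0]]
force: [-0.1, -0.3, 0.9]
opening: 0.501
```

```bash
python3 - <<'E'
from h import *
c=snap('wrist','w23'); s=read_state(); print(s['position'])
crop('w23',190,150,330,270,5,'w23c')
E
```

```text
[ 0.40222312 -0.24621016  0.16344757]
```

View pics/w23c.png

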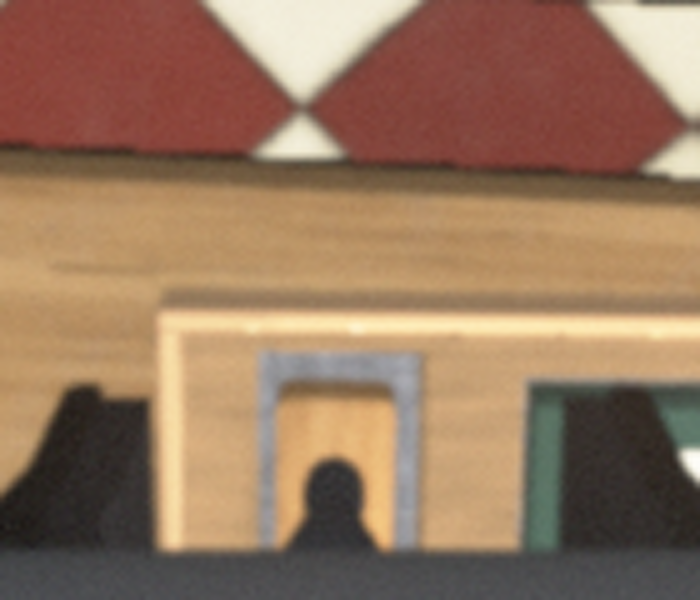

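>>> send_rows(moves=[0,0,0,0,3,0,0,0,0,0,0,4,0,0,0,0,0,0,4,0,0,0,0,0,0,4,0,0,0,0,0,0,4,0,0,0,0,0,0,4,0,0,0,0,0,0,4,0,0,0,0,0,0,4,0,0,0,0,0,0,4,0,0,0,0,0,0,4,0,0,0,0,0,0,3,0,0,0,0,0,0,0,0,0,0,0,0,0,0,0,0])

```text
time_s: 33.3
position: [0.4014, 0.1753, 0.1634]
tcp_rot: [[-0.999, -0.037, 0.001], [-0.037, 0.999, -0.0], [-0.001, -0.0, -1.0]]
force: [-0.9, 0.1, 0.3]
opening: 0.495
```

```bash
python3 - <<'E'
from h import *
c=snap('wrist','w24'); s=read_state(); print(s['position']); snap('side','s24'); snap('scene','c24')
crop('w24',150,150,350,270,4,'w24c')
crop('s24',200,170,280,250,6,'s24c');crop('c24',180,120,250,200,6,'c24c')
a=cv2.imread('pics/s24c.png');b=cv2.imread('pics/c24c.png');cv2.imwrite('pics/j24.png',np.hstack([a[:480],b[:480]])[:, :])
E
```

```text
[0.40125811 0.17457133 0.16341834]
```

View pics/w24c.png

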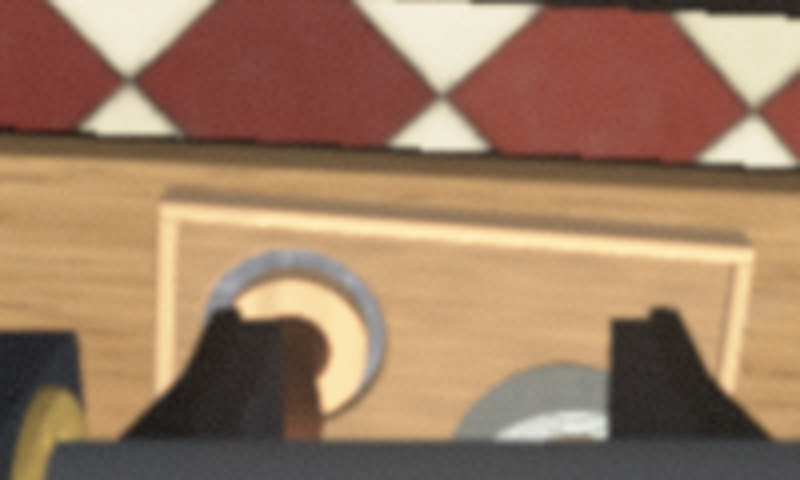

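View pics/j24.png

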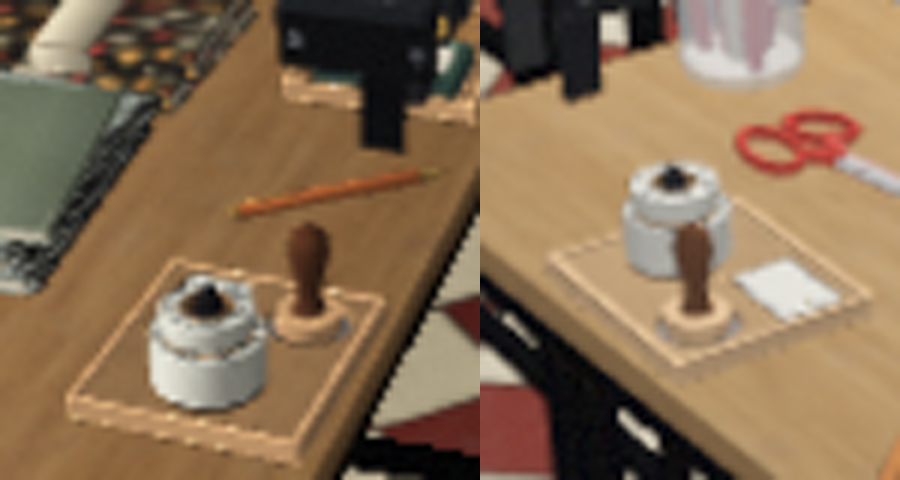

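```bash
python3 - <<'E'
from h import *
t=np.linspace(0,2*np.pi,60)
for fn,(cx,cy) in {'c24':(.4925,.2045),'s24':(.489,.2105)}.items():
    c=load(fn); s=8; u0,v0=(180,130) if fn=='c24' else (215,205)
    im=cv2.resize(c['pixels'][v0:v0+60,u0:u0+50,::-1],None,fx=s,fy=s,interpolation=cv2.INTER_CUBIC)
    for r,z,col in [(.025,.060,(0,0,255)),(.025,.045,(0,160,255)),(.031,.044,(255,0,0)),(.031,.014,(0,200,0))]:
        q=px(c,np.c_[cx+r*np.cos(t),cy+r*np.sin(t),0*t+z])
        q=((q-[u0,v0]+.5)*s).astype(int); cv2.polylines(im,[q],True,col,1)
    cv2.imwrite('pics/o_'+fn+'.png',im)
a=cv2.imread('pics/o_c24.png');b=cv2.imread('pics/o_s24.png');cv2.imwrite('pics/o.png',np.hstack([a,b]))
E
```

```text
(no output)
```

View pics/o.png

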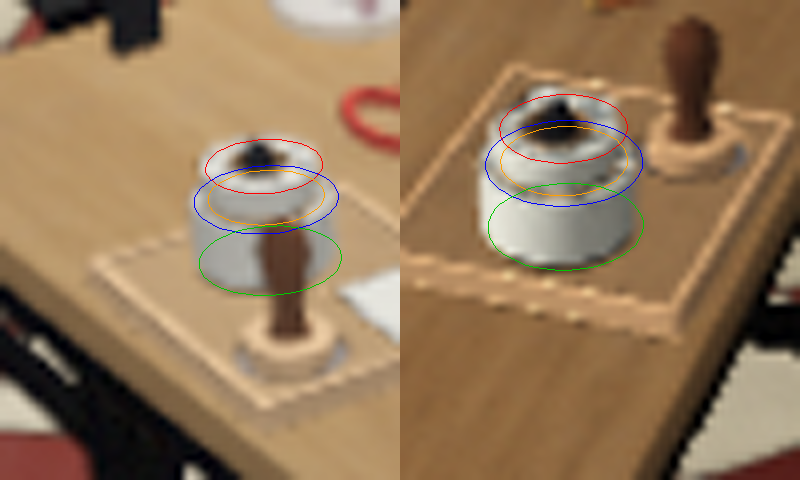

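>>> send_rows(moves=[0,0,0,0.5,-3,0,0,0,0,0,0.8,-4,0,0,0,0,0,0.8,-4,0,0,0,0,0,0.8,-4,0,0,0,0,0,0.8,-4,0,0,0,0,0,0.8,-4,0,0,0,0,0,0.8,-4,0,0,0,0,0,0.8,-4,0,0,0,0,0,0.8,-4,0,0,0,0,0,0.8,-4,0,0,0,0,0,0.8,-3,0,0,0,0,0,0,0,0,0,0,0,0,0,0,0,0])

```text
time_s: 34.75
position: [0.4847, -0.2469, 0.1632]
tcp_rot: [[-1.0, -0.031, -0.001], [-0.031, 1.0, 0.001], [0.001, 0.001, -1.0]]
force: [1.1, -0.1, -0.5]
opening: 0.499
```

```bash
python3 - <<'E'
from h import *
c=snap('wrist','w25'); s=read_state(); print(s['position'])
crop('w25',190,100,330,270,4,'w25c')
E
```

```text
[ 0.48443991 -0.24559544  0.16314711]
```

View pics/w25c.png

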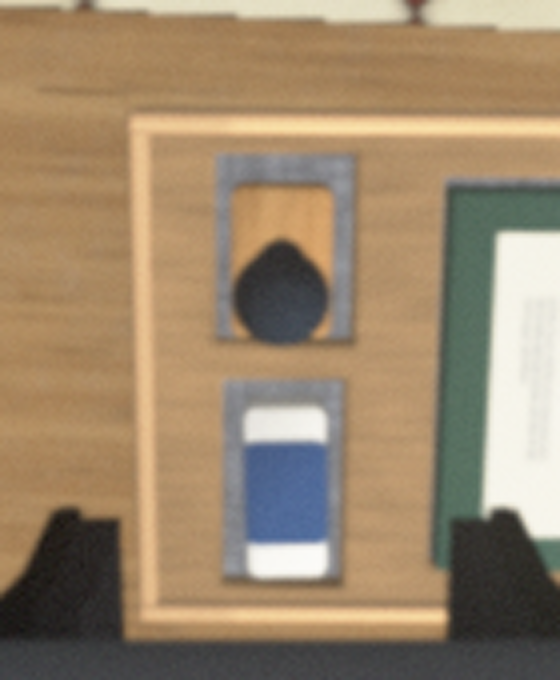

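```bash
python3 - <<'E'
from h import *
w=load('w25'); f=lambda x,y:(190+x/4,100+y/4)
P=np.array([at(w,*f(*q),.012)[:2] for q in [(223,379),(344,379),(344,583),(221,581)]])*1000
E=np.array([at(w,*f(*q),.018)[:2] for q in [(243,404),(328,404),(328,579),(245,579)]])*1000
print(P.round(1),E.round(1),P.mean(0),E.mean(0)); d=lambda a,b:np.linalg.norm(a-b)
print(d(E[0],E[1]),d(E[1],E[2]),d(E[2],E[3]))
i=cv2.imread('pics/w25.png')
E
```

```text
[[ 497.9 -261.4]
 [ 497.  -231.4]
 [ 551.5 -229.1]
 [ 552.  -260.9]] [[ 502.5 -256.1]
 [ 501.8 -235.4]
 [ 547.9 -233.6]
 [ 548.6 -254.6]] [ 524.61267994 -245.68552209] [ 525.1952749  -244.92118094]
20.727731860471877 46.13121286636237 21.011958696890687
```

```bash
python3 -c "
from rig import *
print(read_state()['time_s'],hand_in())"
```

```text
the job is handed in; nothing more can be done
34.8 None
```

Both gift sets are made up and handed in at 34.8 s. The pieces went in as asked: wide roll, slim roll, round stamp, oblong stamp, then eraser.

- **Wrapping set:** In the last scene and side pictures the slim roll sits on the spindle above the wide roll. Their outlines match the seat heights to about a pixel. The round stamp was lowered until it touched the pocket floor and stands upright near the pocket's centre.
- **Lettering set:** The oblong stamp touched down about 1.5 mm higher than I expected from the grasp. It looks upright and clear of the pocket walls, so I took that as the handle slipping in the grip. The eraser was released 1 to 2 mm above its pocket floor. It lies flat and measures within about 1 mm of the pocket's centre.

- **Checks that disagreed:** The scene camera read about 7 mm lower in y than the wrist and side cameras, so I relied on the wrist camera.
- **Refused moves:** Two move calls were refused because I had miscounted the numbers in a row. The arm did not move, and I sent them again.
- **Forces:** The highest reading I saw was about 22 N, when the oblong stamp was pressed into its pocket.

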